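# Fit both tiers of a tube rack over its posts

## Task

Put the two drilled plates of the 50 ml tube rack back on its base: take the blue lower tier from its sloping drying stand and lower it over all four posts until it lies flat on the lower shoulders, then stack the white upper tier over the same posts so that it lies flat on the upper shoulders. Set the plates down, do not drop them, let go of each, and leave the other things on the bench where they are.

Things in the scene. Friction and masses are not known exactly. Their poses are not given: they have to be found in the camera images.
- rack_base: fixed grey rack base, 180 (x) x 80 (y) x 10 mm, origin at its centre on the worktop, z up. Four metal posts at x +-64, y +-14.5 mm: 26 mm thick to the lower shoulder 50 mm above the worktop, 17 mm thick to the upper shoulder at 95 mm, then 8 mm pins tapering over their last 10 mm to 3 mm at the tip, 118 mm up.
- lower_seat (a point): point on the base's axis, 54 mm above the worktop, axes as the base's: where the lower tier's origin ends, long sides parallel
- upper_seat (a point): point on the base's axis, 99 mm above the worktop, axes as the base's: where the upper tier's origin ends, long sides parallel
- lower_tier: loose flat blue plate, 160 (x) x 60 (y) x 8 mm (z), about 0.15 kg; three 30 mm tube holes along x, four post holes 21 mm wide at x +-64, y +-14.5 mm. Origin at its middle, mid-thickness. Starts on either stand, its x level, its y pointing down the 25 degree slope, its z square to its upper face. Grip across the 60 mm width at mid-length. Fits either way round; goes on first, passing the 17 mm part of the posts.
- upper_tier: loose flat white plate, 160 (x) x 60 (y) x 8 mm (z), about 0.15 kg; three 30 mm tube holes along x, four post holes 12 mm wide at x +-64, y +-14.5 mm. Origin at its middle, mid-thickness. Starts on either stand, its x level, its y pointing down the 25 degree slope, its z square to its upper face. Grip across the 60 mm width at mid-length. Fits either way round; goes on second, passing only the 8 mm pins.
- stand_1: fixed drying stand; one plate lies on it. Two steel rails 16 mm wide, 108 mm apart (x +-54), sloping 25 degrees down towards +y (the left), 7 mm lips at their low ends; the plate's mid-length hangs free between them. Grey foot 136 x 74 x 8 mm. Origin: middle of the foot's underside, z up. Rails 62 mm above the worktop over the origin.
- stand_2: fixed drying stand; one plate lies on it. Two steel rails 16 mm wide, 108 mm apart (x +-54), sloping 25 degrees down towards +y (the left), 7 mm lips at their low ends; the plate's mid-length hangs free between them. Grey foot 136 x 74 x 8 mm. Origin: middle of the foot's underside, z up. Rails 62 mm above the worktop over the origin.
- petri_dish: round petri dish, 61 mm across, 15 high; loose bystander, to be left alone. Origin at the centre of its underside.
- label_tape: roll of yellow label tape lying flat, 62 x 64 x 19 mm; loose bystander, to be left alone. Origin at the centre of its underside.
- reagent_amber: small amber bottle with a black cap, 42 mm across, 81 high; loose bystander, to be left alone. Origin at the centre of its underside.
- reagent_drop: small white bottle with a red cap, 33 mm across, 69 high; loose bystander, to be left alone. Origin at the centre of its underside.
- reagent_white: white bottle with a blue cap, 48 mm across, 93 high; loose bystander, to be left alone. Origin at the centre of its underside.

How it is judged:
By the outcome, as a careful person would: the job done as asked, in the order asked, and still so for the second after the job is handed in, with the robot touching nothing.
It also fails if it takes over 72 s, if anything falls off the work surface, if the arm or the gripper's body presses on something with over 40 N, if the wrist force passes 120 N, or if a joint passes its speed limit or range.

## Robot

A 6-joint arm with a two-finger parallel gripper is mounted at the origin on a cart in front of the work surface, level with it; the furniture and walls round the work are solid. World frame = base frame: x ahead of the robot, y to its left, z up, the work surface at z = 0. Lengths are in mm, angles in rad, forces in N, time in s.
With the tool pointing down it reaches from about 400 to 925 mm from the base axis. Payload 12.5 kg.
Tool frame: the origin (TCP) lies on the mounting face of the last link; the fingertips stand 190 mm ahead of it and the grasp point (between the pads) lies 171 mm ahead of it; x points along the fingers, y is the direction in which the jaws open and shut, and the axes are right-handed (so a half turn about x gives the same grasp; the last joint's range is limited). The gripper opens to 95 mm and grips with 3 to 60 N. Pads are 20 mm wide; open, the fingers measure 119 mm over their backs; the gripper's body (75 mm by 180 mm) begins 59 mm behind the grasp point.
Start: joints at [1.052, 0.491, 1.559, -0, 1.092, -0.106], TCP at [250.712, 572.511, 404.761] pointing down, gripper open.
Joint ranges: [-3.1, 3.1], [-0.84, 2.19], [0.05, 2.79], [-1.13, 4.28], [0.06, 2.93], [-2.69, 2.69]. Speed limits (rad/s): [2.22, 2.22, 2.79, 3.14, 3.14, 3.14].

## Interface

Orientations are given as [roll, pitch, yaw] about the fixed x, y, z axes, in that order (R = Rz(yaw) Ry(pitch) Rx(roll)).
In Python, from cell import env, eyes gives the robot as it stands. The module is installed in compiled form; this text tells all that it offers.
- The arm moves only by the tool jog_arm, never from a script. Its argument "deltas" is one flat list of numbers, 7 for each row, row after row: the shift along the tool's x, y, z in mm, then the turn, a rotation vector about the tool's x, y, z in rad, then the opening, from 0 (shut) to 1 (fully open). A call has 1 to 10 rows; each row shifts and turns the pose as measured when the row begins, along the tool's axes as they then stand; what a row does not reach is not made up. A row lasts 1/8 s, in which the tool goes at most 62.5 mm and 10.7 degrees, less where a joint would pass 70% of its speed; a pose out of reach is approached as far as the arm can. A call is refused whole if a number of a shift passes 62.5 or a number of a turn 0.188, either way. A call with a gripper value outside its range is refused whole. The fingers move at their own pace and stop on an object; the grip force is fixed at half the most. Time passes only in rows, so rows that do not move let the fingers close. It gives the time, the measured TCP pose, the force and the opening at its end, in the units of the state.
- env.state(): the state, without advancing time (a new reading comes with each control period).
- eyes.read_camera(name): name is "side" or "top" or "wrist"; returns a dict with "image" (480x640x3 uint8, red, green, blue), "fovy" (degrees; the focal length in pixels is half the picture's height over the tangent of half this angle, whatever the lens; pixels are square), "cx", "cy" (the principal point, pixels), "dist" ([k1, k2, p1, p2, k3] as OpenCV has them; the pictures are not rectified), "world_from_camera" (4x4, takes a point from camera to world coordinates). Camera axes: x right, y up, looking along -z (the intrinsics and any distortion apply to the point x, -y, -z); pixel columns grow to the right and rows downward; lengths in mm; the calibration is good to about 2 mm. A picture is of the moment at which its call begins. There is no depth.
- env.job_done(): hands the job in, once; it reports no verdict.
The state is a dict: "t": time; "joints": joint angles; "qvel": joint speeds; "tau": joint torques, N m; "eef_pos": TCP position; "tcp_rot": TCP orientation; "ft_force": force on the tool from outside, world axes, zero at the start; "moment": the same for the moment, N m; "opening": opening from 0.0 (shut) to 1.0 (fully open).
Only numpy, scipy, OpenCV 4.12 (cv2) and the standard library are available. Lean on these libraries where they do the work, as an engineer would, in place of code of your own. Each camera call takes 0.05 s, during which the arm holds its last target.

## Working session

There is one attempt and no reset: what is moved stays moved. The work goes in short steps, Python scripts to look and compute and a tool call to move; the robot and the scene stay as the last step left them, time stands still between calls to the robot, and variables do not carry over. Pictures are saved under pics/ and viewed, and the job is handed in when it is done.

Besides the shell and the picture viewer there is one more tool, called after "Request:" as name(argument=value, ...) on one line, values as JSON. jog_arm: Moves the arm, as the interface text tells. Its arguments: {"type":"object","properties":{"deltas":{"type":"array","items":{"type":"number"}}},"required":["deltas"]}

```bash
mkdir -p pics; python3 - <<'E'
from cell import env, eyes
import cv2, pickle
print(env.state())
d={}
for n in ("side","top","wrist"):
    c=eyes.read_camera(n); d[n]=c
    cv2.imwrite(f"pics/{n}0.png",c["image"][:,:,::-1])
    print(n,c["fovy"],c["cx"],c["cy"],c["dist"],c["world_from_camera"].round(3).tolist() if hasattr(c["world_from_camera"],'round') else c["world_from_camera"])
pickle.dump(d,open("cams0.pkl","wb"))
E
```

```text
{'t': 0.0, 'joints': array([ 1.05238864e+00,  4.91580925e-01,  1.55950451e+00, -1.62019046e-05,
        1.09169390e+00, -1.05600852e-01]), 'qvel': array([ 0.00112843,  0.0009106 , -0.00129889, -0.0008429 ,  0.0003275 ,
        0.00025745]), 'tau': array([ 2.57435444e-03, -6.12654305e+01, -2.58176994e+01,  6.93764328e-02,
        4.82794200e-02, -5.27550833e-05]), 'eef_pos': array([250.69696078, 572.46793984, 404.129384  ]), 'tcp_rot': array([-1.66428931,  1.56960956, -2.07708866]), 'ft_force': array([-0.4415646 ,  0.33489685,  0.09371084]), 'moment': array([-0.06878351,  0.01819896,  0.00092709]), 'opening': 1.0000727420042972}
side 42.83730270861368 318.5445626697783 237.93984381280853 [-0.20567705  0.          0.          0.          0.        ] [[-0.99, 0.108, -0.093, 482.279], [-0.141, -0.663, 0.735, 1125.66], [0.017, 0.741, 0.671, 943.935], [0.0, 0.0, 0.0, 1.0]]
top 50.336880219229435 322.3421712868762 240.86857731920242 [-0.03652097  0.          0.          0.          0.        ] [[0.026, 0.992, -0.126, 478.666], [-1.0, 0.028, 0.012, 207.007], [0.015, 0.125, 0.992, 1026.684], [0.0, 0.0, 0.0, 1.0]]
wrist 66.71929407956856 312.38458287214115 240.2281592004436 [0.01004916 0.         0.         0.         0.        ] [[0.401, -0.878, -0.262, 177.257], [0.916, 0.384, 0.117, 604.555], [-0.002, -0.287, 0.958, 383.109], [0.0, 0.0, 0.0, 1.0]]
```

View pics/side0.png

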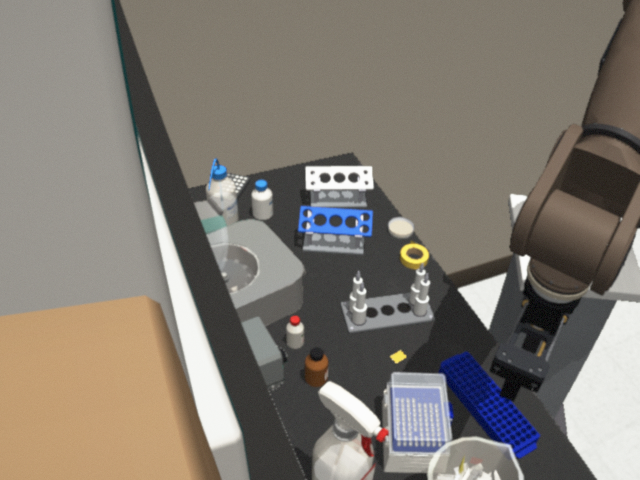

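View pics/top0.png

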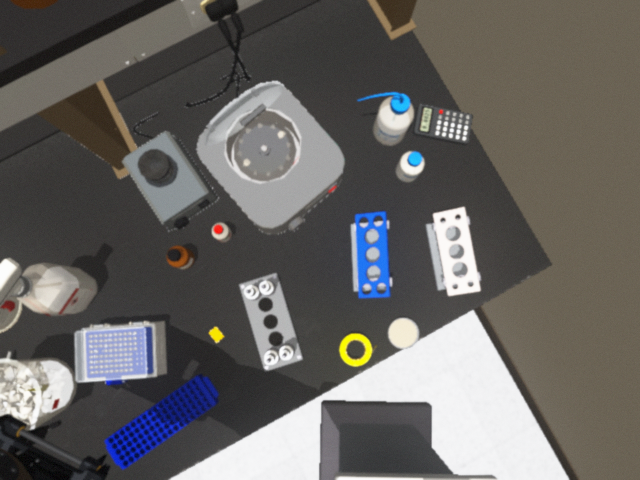

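View pics/wrist0.png

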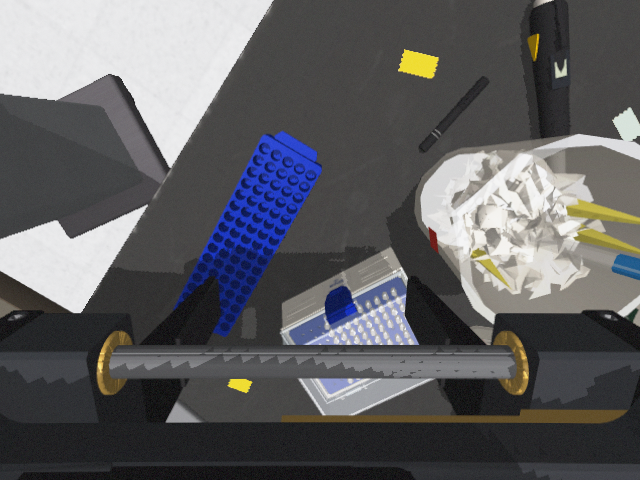

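```bash
cat > h.py <<'E'
import numpy as np, cv2, pickle
from scipy.spatial.transform import Rotation as R
def K(c):
    f=240/np.tan(np.radians(c["fovy"])/2); return np.array([[f,0,c["cx"]],[0,f,c["cy"]],[0,0,1.]])
def rays(c,px):
    px=np.asarray(px,float).reshape(-1,1,2)
    u=cv2.undistortPoints(px,K(c),np.array(c["dist"],float))[:,0]
    d=np.c_[u[:,0],-u[:,1],-np.ones(len(u))]
    T=np.array(c["world_from_camera"]); d=d@T[:3,:3].T
    return T[:3,3],d/np.linalg.norm(d,axis=1,keepdims=True)
def onz(c,px,z):
    o,d=rays(c,px); return o+d*((z-o[2])/d[:,2])[:,None]
def tri(obs):  # list of (cam,px)
    A=np.zeros((3,3));b=np.zeros(3);L=[]
    for c,p in obs:
        o,d=rays(c,[p]);d=d[0];P=np.eye(3)-np.outer(d,d);A+=P;b+=P@o;L.append((P,o))
    x=np.linalg.solve(A,b); return x,[np.linalg.norm(P@(x-o)) for P,o in L]
def proj(c,X):
    T=np.linalg.inv(np.array(c["world_from_camera"])); X=np.asarray(X,float).reshape(-1,3)@T[:3,:3].T+T[:3,3]
    X=X*[1,-1,-1]
    return cv2.projectPoints(X.reshape(-1,1,3),np.zeros(3),np.zeros(3),K(c),np.array(c["dist"],float))[0][:,0]
E
python3 - <<'E'
from h import *
d=pickle.load(open("cams0.pkl","rb"))
t=d["top"]["image"];s=d["side"]["image"]
a=cv2.resize(t[195:385,225:495],None,fx=2.9,fy=2.9,interpolation=cv2.INTER_CUBIC)
b=cv2.resize(s[155:335,285:445],None,fx=3.3,fy=3.3,interpolation=cv2.INTER_CUBIC)
cv2.imwrite("pics/tc.png",a[:,:,::-1]);cv2.imwrite("pics/sc.png",b[:,:,::-1])
w=d["wrist"]["world_from_camera"]
from scipy.spatial.transform import Rotation as R
T=np.eye(4);T[:3,:3]=R.from_euler("xyz",[-1.66428931,  1.56960956, -2.07708866]).as_matrix();T[:3,3]=[250.69696078, 572.46793984, 404.129384]
print((np.linalg.inv(T)@w).round(3))
print(T.round(3))
E
```

```text
[[ 1.0000e-03  2.8700e-01 -9.5800e-01  2.1029e+01]
 [ 1.0000e+00 -0.0000e+00  1.0000e-03 -4.5000e-02]
 [ 0.0000e+00 -9.5800e-01 -2.8700e-01 -8.0141e+01]
 [ 0.0000e+00  0.0000e+00  0.0000e+00  1.0000e+00]]
[[-1.00000e-03  4.01000e-01  9.16000e-01  2.50697e+02]
 [-1.00000e-03  9.16000e-01 -4.01000e-01  5.72468e+02]
 [-1.00000e+00 -1.00000e-03 -0.00000e+00  4.04129e+02]
 [ 0.00000e+00  0.00000e+00  0.00000e+00  1.00000e+00]]
```

View pics/tc.png

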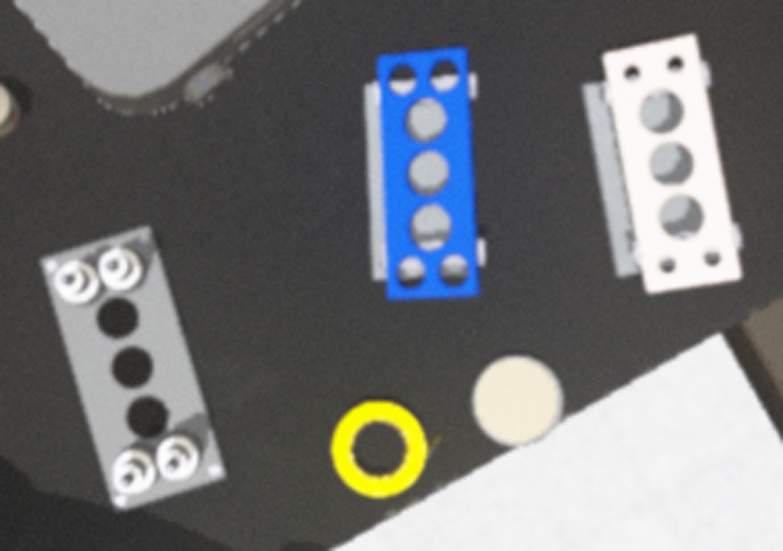

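View pics/sc.png

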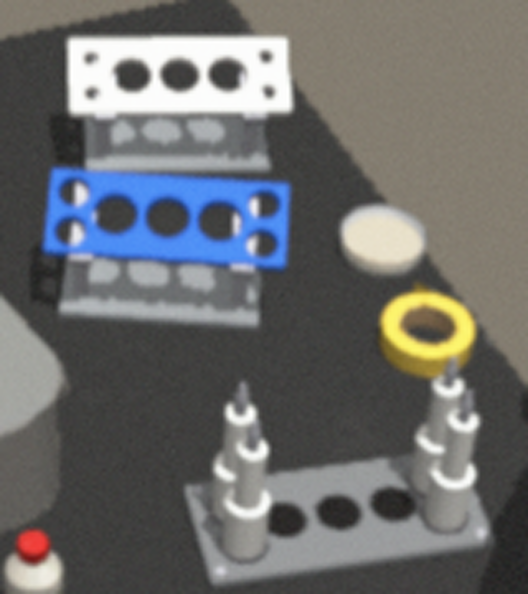

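```bash
cat > det.py <<'E'
from h import *
def quad(m):
    cs,_=cv2.findContours(m.astype(np.uint8),cv2.RETR_EXTERNAL,cv2.CHAIN_APPROX_NONE)
    c=max(cs,key=cv2.contourArea)
    h=cv2.convexHull(c)
    for e in np.arange(1,20,.5):
        q=cv2.approxPolyDP(h,e,True)
        if len(q)==4: break
    q=q[:,0].astype(float); pts=c[:,0].astype(float)
    L=[]
    for i in range(4):
        a,b=q[i],q[(i+1)%4]; n=np.linalg.norm(b-a); u=(b-a)/n
        t=(pts-a)@u; dd=np.abs((pts-a)@[-u[1],u[0]])
        P=pts[(t>.12*n)&(t<.88*n)&(dd<2.5)]
        vx,vy,x0,y0=cv2.fitLine(P.astype(np.float32),cv2.DIST_HUBER,0,.01,.01).ravel()
        # move out half a pixel
        nrm=np.array([-vy,vx]); s=np.sign((np.array([x0,y0])-q.mean(0))@nrm)
        L.append((np.array([x0,y0])+.5*s*nrm,np.array([vx,vy])))
    out=[]
    for i in range(4):
        p,v=L[i-1];r,w=L[i]
        k=np.linalg.solve(np.c_[v,-w],r-p); out.append(p+k[0]*v)
    return np.array(out)
E
python3 - <<'E'
from det import *
d=pickle.load(open("cams0.pkl","rb"))
Q={}
for n,box in (("top",(195,385,345,495)),("side",(155,240,290,380))):
    im=d[n]["image"].astype(int); r,g,b=im[...,0],im[...,1],im[...,2]
    sel=np.zeros(r.shape,bool); sel[box[0]:box[1],box[2]:box[3]]=1
    mb=sel&(b>150)&(b-r>70); mw=sel&(r>200)&(abs(r-b)<40)
    if n=="top": mw[:, :425]=0; mw[300:]=0
    else: mw[195:]=0
    for k,m in (("b",mb),("w",mw)):
        m=cv2.morphologyEx(m.astype(np.uint8),cv2.MORPH_OPEN,np.ones((3,3)))
        Q[n,k]=quad(m); print(n,k,Q[n,k].round(1).tolist())
for k in "bw":
    t=Q["top",k]; s=Q["side",k]
    # match by z=70 projection
    tp=onz(d["top"],t,70); sp=onz(d["side"],s,70)
    X=[]
    for i in range(4):
        j=np.argmin(np.linalg.norm(sp-tp[i],axis=1)); x,e=tri([(d["top"],t[i]),(d["side"],s[j])]); X.append(x); print(k,i,j,x.round(1),np.round(e,1))
    X=np.array(X); print("c",X.mean(0).round(1),[np.linalg.norm(X[i]-X[i-1]).round(1) for i in range(4)])
    u,sv,vt=np.linalg.svd(X-X.mean(0)); print(vt.round(3))
E
```

```text
top b [[385.8, 210.5], [389.8, 297.5], [358.0, 297.5], [354.8, 214.0]]
top w [[464.0, 206.5], [480.7, 290.4], [447.1, 295.6], [432.2, 213.4]]
side b [[300.3, 205.4], [372.9, 210.0], [370.9, 235.8], [297.0, 231.0]]
side w [[370.9, 165.0], [373.0, 188.5], [305.5, 188.5], [305.5, 166.8]]
b 0 0 [659.   77.2  79.3] [0.9 0.9]
b 1 1 [496.4  68.2  80. ] [0.3 0.3]
b 2 2 [494.9 124.7  53.3] [0.8 0.8]
b 3 3 [656.3 133.8  52.1] [0.1 0.1]
c [576.6 101.   66.2] [np.float64(62.8), np.float64(162.9), np.float64(62.6), np.float64(161.7)]
[[-0.998 -0.059  0.007]
 [-0.056  0.901 -0.429]
 [ 0.019 -0.429 -0.903]]
w 0 3 [671.2 -72.   78.5] [1.1 1.1]
w 1 0 [ 513.7 -101.    82.2] [0.2 0.2]
w 2 1 [502.8 -45.3  53.6] [0.6 0.6]
w 3 2 [661.3 -16.4  55.3] [0.1 0.1]
c [587.3 -58.7  67.4] [np.float64(61.1), np.float64(160.2), np.float64(63.5), np.float64(161.1)]
[[-0.984 -0.18   0.006]
 [-0.166  0.894 -0.416]
 [-0.07   0.41   0.909]]
```

```bash
python3 - <<'E'
from h import *
d=pickle.load(open("cams0.pkl","rb"))
p=np.array([(40,260),(150,227),(224,477),(118,510)])/2.9+[225,195]
X=onz(d["top"],p,10); print(X.round(1),X.mean(0))
p=np.array([(242,385),(255,425),(452,362),(467,394)])/3.3+[285,155]
print(onz(d["side"],p,118).round(1), onz(d["side"],p,118).mean(0))
T=np.eye(4);T[:3,:3]=R.from_euler("xyz",[-1.66428931,  1.56960956, -2.07708866]).as_matrix()
print(T)
E
```

```text
[[515.4 358.   10. ]
 [540.  283.7  10. ]
 [373.1 227.8  10. ]
 [349.5 298.2  10. ]] [444.49107452 291.94004447  10.        ]
[[508.9 303.2 118. ]
 [498.6 333.7 118. ]
 [388.2 265.1 118. ]
 [379.  290.3 118. ]] [443.67089506 298.07985825 118.        ]
[[-5.75508244e-04  4.01174765e-01  9.16001352e-01  0.00000000e+00]
 [-1.03788488e-03  9.16000771e-01 -4.01175162e-01  0.00000000e+00]
 [-9.99999296e-01 -1.18158357e-03 -1.10792772e-04  0.00000000e+00]
 [ 0.00000000e+00  0.00000000e+00  0.00000000e+00  1.00000000e+00]]
```

```bash
cat > pl.py <<'E'
from h import *
from cell import env,eyes
G=171.
def pose():
    s=env.state(); return np.array(s["eef_pos"]),R.from_euler("xyz",s["tcp_rot"]).as_matrix()
def Rot(yaw,tilt=0):
    "tool z along px(yaw), y along py tilted down by tilt"
    Rp=R.from_euler("z",yaw).as_matrix()@R.from_euler("x",-tilt).as_matrix()
    px,py,pz=Rp.T
    return np.c_[-pz,py,px]
def tcp(g,Rm): return np.asarray(g,float)-G*Rm[:,0]
def plan(p1,R1,n,op,p0=None,R0=None):
    if p0 is None: p0,R0=pose()
    rv=R.from_matrix(R0.T@R1).as_rotvec()
    print("dist",np.linalg.norm(p1-p0).round(1),"turn",np.linalg.norm(rv).round(3))
    Rk=[R0@R.from_rotvec(rv*k/n).as_matrix() for k in range(n+1)]
    pr=(p1-p0)/n; out=[]
    for k in range(n):
        d=Rk[k].T@pr; out.append([*d.round(1).tolist(),*(rv/n).round(3).tolist(),op])
    print(out)
def snap(n,name):
    c=eyes.read_camera(n); cv2.imwrite(f"pics/{name}.png",c["image"][:,:,::-1]); pickle.dump(c,open(name+".pkl","wb")); return c
E
python3 - <<'E'
from pl import *
plan(np.array([472,304,400.]),Rot(.32),9,1)
E
```

```text
dist 348.0 turn 0.733
[[0.5, -17.5, 34.5, -0.081, -0.0, 0.0, 1], [0.5, -20.2, 33.0, -0.081, -0.0, 0.0, 1], [0.5, -22.8, 31.2, -0.081, -0.0, 0.0, 1], [0.5, -25.3, 29.2, -0.081, -0.0, 0.0, 1], [0.5, -27.6, 27.1, -0.081, -0.0, 0.0, 1], [0.5, -29.7, 24.8, -0.081, -0.0, 0.0, 1], [0.5, -31.6, 22.3, -0.081, -0.0, 0.0, 1], [0.5, -33.3, 19.6, -0.081, -0.0, 0.0, 1], [0.5, -34.8, 16.8, -0.081, -0.0, 0.0, 1]]
```

Request:
jog_arm(deltas=[0.5,-17.5,34.5,-0.081,0,0,1,0.5,-20,33,-0.081,0,0,1,0.5,-23,31,-0.081,0,0,1,0.5,-25,29,-0.081,0,0,1,0.5,-27.5,27,-0.081,0,0,1,0.5,-29.5,25,-0.081,0,0,1,0.5,-31.5,22,-0.081,0,0,1,0.5,-33,19.5,-0.081,0,0,1,0.5,-35,17,-0.081,0,0,1,0,0,0,0,0,0,1])

```text
t: 1.4
eef_pos: [480.2, 298.7, 397.6]
tcp_rot: [-2.696, 1.567, -2.354]
ft_force: [0.3, 1.2, 0.3]
opening: 1.001
```

```bash
python3 - <<'E'
from pl import *
snap("wrist","w1"); p,Rm=pose(); print(p,Rm.round(3),env.state()["t"],env.state()["qvel"].round(3))
E
```

```text
[479.46936464 299.52187656 397.61334174] [[-0.003 -0.335  0.942]
 [-0.003  0.942  0.335]
 [-1.    -0.002 -0.004]] 1.45 [ 0.037 -0.005  0.005  0.006  0.002  0.028]
```

View pics/w1.png

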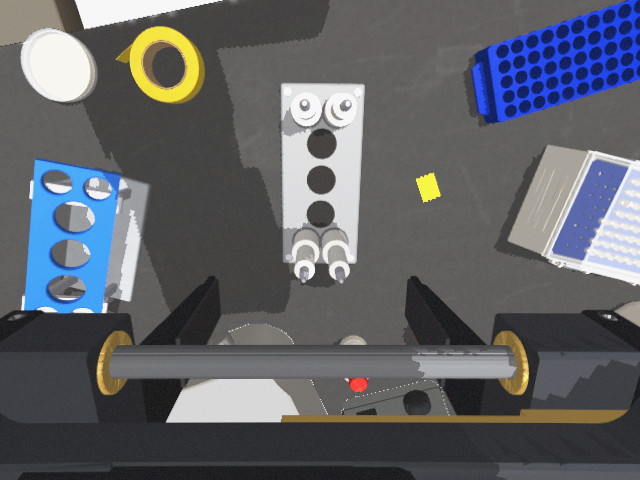

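Request:
jog_arm(deltas=[0,-35,-10,0,0,0,1,0,-35,-10,0,0,0,1,0,0,0,0,0,0,1,0,0,0,0,0,0,1])

```text
t: 1.95
eef_pos: [482.0, 228.7, 397.5]
tcp_rot: [-3.001, 1.566, -2.659]
ft_force: [-0.9, -0.2, -0.5]
opening: 0.997
```

```bash
python3 - <<'E'
from pl import *
c=snap("wrist","w2"); p,Rm=pose(); print(p)
for n,x0,y0 in (("w1",272,75),("w2",None,None)):
    im=pickle.load(open(n+".pkl","rb"))["image"]
    if x0: cv2.imwrite("pics/w1c.png",cv2.resize(im[y0:y0+220,x0:x0+110],None,fx=2.7,fy=2.7,interpolation=cv2.INTER_CUBIC)[:,:,::-1])
E
```

```text
[481.99888753 228.74812583 397.50180435]
```

View pics/w2.png

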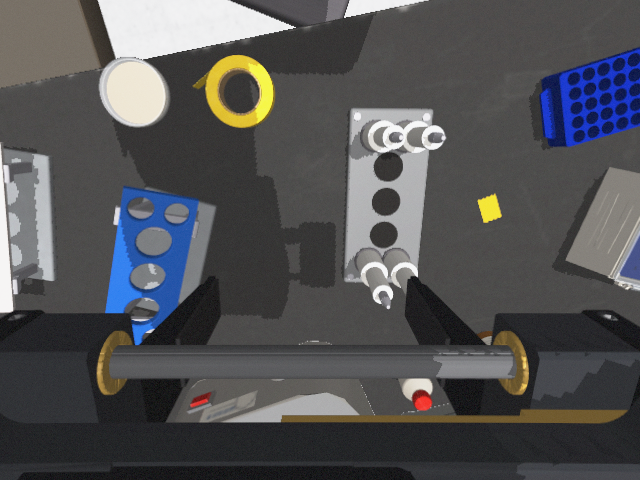

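View pics/w1c.png

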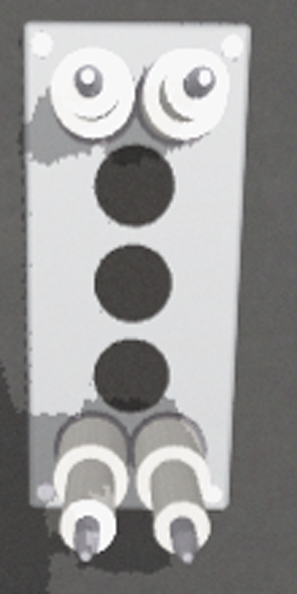

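```bash
python3 - <<'E'
from pl import *
im=pickle.load(open("w2.pkl","rb"))["image"]
cv2.imwrite("pics/w2c.png",cv2.resize(im[100:310,335:455],None,fx=2.8,fy=2.8,interpolation=cv2.INTER_CUBIC)[:,:,::-1])
E
```

```text
(no output)
```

View pics/w2c.png

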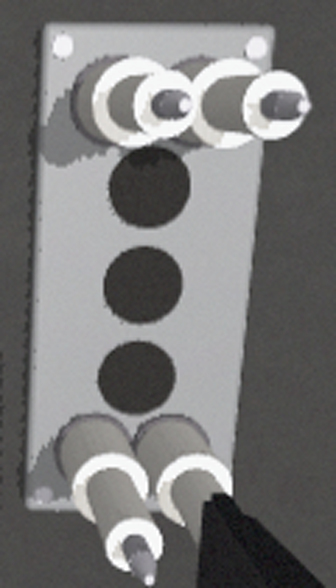

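```bash
python3 - <<'E'
from pl import *
a=pickle.load(open("w1.pkl","rb"));b=pickle.load(open("w2.pkl","rb"))
A=lambda x,y:(x/2.7+272-.3,y/2.7+75-.3); B=lambda x,y:(x/2.8+335-.3,y/2.8+100-.3)
tips=[(A(87,72),B(187,104)),(A(205,79),B(306,105)),(A(84,557),B(150,581))]
d=pickle.load(open("cams0.pkl","rb"))
side=[(452,362),(467,394),(242,385)]
for (pa,pb) in tips:
    x,e=tri([(a,pa),(b,pb)]);print("tip",x.round(1),np.round(e,2))
P=onz(a,[A(87,72),A(205,79),A(84,557),A(188,557)],118);print("w1 z118",P.round(1).tolist(),P.mean(0).round(1))
P2=onz(b,[B(187,104),B(306,105),B(150,581)],118);print(P2.round(1).tolist())
l=(P[2]+P[3]-P[0]-P[1])/2;print("len",np.linalg.norm(l),"yaw",np.arctan2(l[1],l[0]),np.linalg.norm(P[0]-P[1]),np.linalg.norm(P[2]-P[3]))
for h1,h2 in (((134,186),(148,187)),((133,284),(143,285)),((131,375),(136,377))):
    x,e=tri([(a,A(*h1)),(b,B(*h2))]);print("hole",x.round(1),np.round(e,2), onz(a,[A(*h1)],10).round(1),onz(b,[B(*h2)],10).round(1))
for n,c,F,q in (("w1",a,A,[(25,24),(250,27),(228,508),(31,507)]),("w2",b,B,[(45,25),(274,27),(234,480),(27,507)])):
    X=onz(c,[F(*i) for i in q],10);print(n,X.round(1).tolist(),X.mean(0).round(1))
E
```

```text
tip [388.2 258.4 119.3] [0.28 0.28]
tip [379.3 286.3 117.2] [0.33 0.33]
tip [509.2 299.7 119.1] [0.08 0.08]
w1 z118 [[387.9, 258.3, 118.0], [379.7, 286.3, 118.0], [509.7, 299.9, 118.0], [499.8, 327.6, 118.0]] [444.3 293.  118. ]
[[388.4, 258.7, 118.0], [379.0, 286.0, 118.0], [509.5, 300.1, 118.0]]
len 127.8919313413036 yaw 0.33007086171675665 29.12432223566726 29.464439837305626
hole [411.5 281.7   7.1] [0.03 0.03] [[411.5 281.6  10. ]] [[411.4 281.1  10. ]]
hole [444.6 293.3   8.8] [0.13 0.13] [[444.5 293.3  10. ]] [[444.3 293.   10. ]]
hole [477.4 304.4   8.5] [0.01 0.01] [[477.1 304.3  10. ]] [[477.1 304.   10. ]]
w1 [[373.5, 227.9, 10.0], [348.4, 301.2, 10.0], [514.7, 358.7, 10.0], [540.5, 285.2, 10.0]] [444.3 293.2  10. ]
w2 [[373.4, 227.3, 10.0], [348.2, 300.4, 10.0], [502.4, 355.2, 10.0], [539.5, 284.5, 10.0]] [440.9 291.8  10. ]
```

```bash
python3 - <<'E'
from pl import *
plan(np.array([635,104,385.]),Rot(.057),6,1)
E
```

```text
dist 197.8 turn 0.285
[[2.0, -28.1, 17.1, 0.047, -0.001, 0.0, 1], [2.0, -27.3, 18.4, 0.047, -0.001, 0.0, 1], [2.0, -26.4, 19.6, 0.047, -0.001, 0.0, 1], [2.0, -25.4, 20.9, 0.047, -0.001, 0.0, 1], [2.1, -24.4, 22.1, 0.047, -0.001, 0.0, 1], [2.1, -23.3, 23.2, 0.047, -0.001, 0.0, 1]]
```

Request:
jog_arm(deltas=[2,-28,17,0.047,0,0,1,2,-27,18.5,0.047,0,0,1,2,-26.5,19.5,0.047,0,0,1,2,-25.5,21,0.047,0,0,1,2,-24.5,22,0.047,0,0,1,2,-23.5,23,0.047,0,0,1,0,0,0,0,0,0,1,0,0,0,0,0,0,1])

```text
t: 3.0
eef_pos: [638.1, 110.8, 383.5]
tcp_rot: [-3.016, 1.565, -2.956]
ft_force: [0.5, 0.7, -0.1]
opening: 1.0
```

```bash
python3 - <<'E'
from pl import *
c=snap("wrist","w3"); p,Rm=pose(); print(p,Rm.round(3))
E
```

```text
[638.00869292 110.89196638 383.62580319] [[-0.005 -0.061  0.998]
 [-0.001  0.998  0.061]
 [-1.    -0.001 -0.005]]
```

View pics/w3.png

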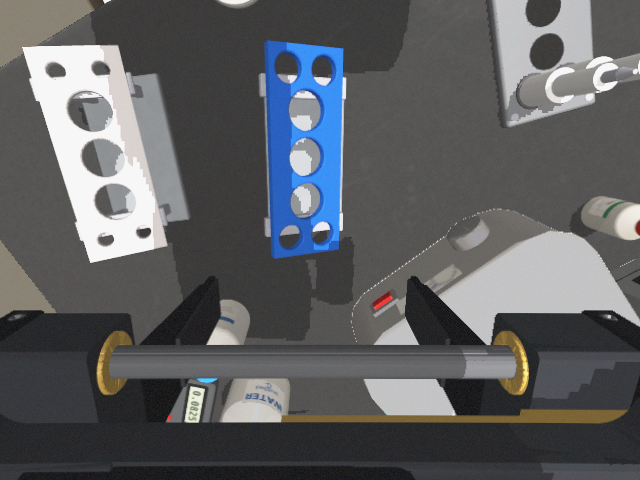

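```bash
python3 - <<'E'
from pl import *
Rm=Rot(.058,.436); t=np.array([577,101,66.])-275*Rm[:,0]+60*Rm[:,2]; print(t)
plan(t,Rm,5,1)
E
```

```text
[630.16692716 220.41995286 315.2732491 ]
dist 129.3 turn 0.435
[[13.7, 22.0, -0.2, 0.001, -0.001, -0.087, 1], [11.7, 23.1, -0.2, 0.001, -0.001, -0.087, 1], [9.6, 24.0, -0.2, 0.001, -0.001, -0.087, 1], [7.5, 24.8, -0.2, 0.001, -0.001, -0.087, 1], [5.3, 25.3, -0.3, 0.001, -0.001, -0.087, 1]]
```

Request:
jog_arm(deltas=[14,22,0,0,0,-0.087,1,12,23,0,0,0,-0.087,1,9.5,24,0,0,0,-0.087,1,7.5,25,0,0,0,-0.087,1,5.5,25.5,0,0,0,-0.087,1,0,0,0,0,0,0,1,0,0,0,0,0,0,1])

```text
t: 3.92
eef_pos: [625.9, 229.2, 315.2]
tcp_rot: [-1.574, 1.125, -1.503]
ft_force: [0.1, -0.4, 0.4]
opening: 1.002
```

```bash
python3 - <<'E'
from pl import *
c=snap("wrist","w4"); p,Rm=pose(); print(p,Rm.round(3))
E
```

```text
[625.96300771 229.04962968 315.19782794] [[ 0.029 -0.064  0.998]
 [-0.43   0.9    0.07 ]
 [-0.902 -0.431 -0.001]]
```

View pics/w4.png

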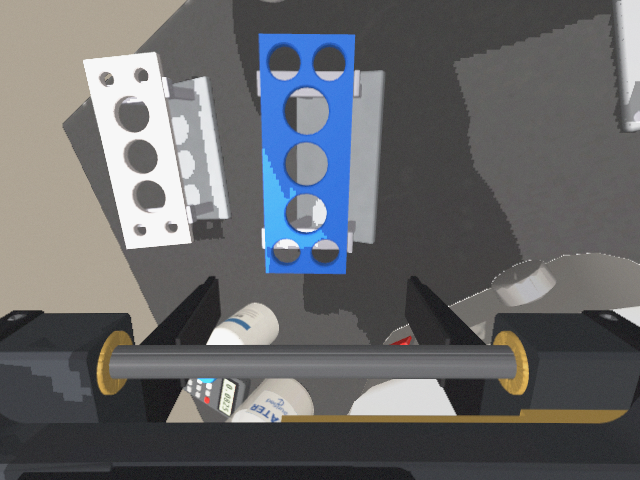

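```bash
python3 - <<'E'
from det import *
Q={};C={}
for n in ("w3","w4"):
    c=C[n]=pickle.load(open(n+".pkl","rb"))
    im=c["image"].astype(int); r,g,b=im[...,0],im[...,1],im[...,2]
    sel=np.zeros(r.shape,bool); sel[20:285,240:365]=1
    mb=sel&(b>140)&(b-r>70)
    sel=np.zeros(r.shape,bool); sel[40:265,20:200]=1
    mw=sel&(r>185)&(abs(r-b)<40)
    for k,m in (("b",mb),("w",mw)):
        m=cv2.morphologyEx(m.astype(np.uint8),cv2.MORPH_OPEN,np.ones((3,3) if k=="b" else (13,13) if 0 else (3,3)))
        Q[n,k]=quad(m); print(n,k,Q[n,k].round(1).tolist())
    v=c["image"][:,:,::-1].copy()
    for k in "bw": cv2.polylines(v,[Q[n,k].round().astype(int)],True,(0,0,255),1)
    cv2.imwrite(f"pics/{n}q.png",v[:300,:400])
pickle.dump(Q,open("Q.pkl","wb"))
o=lambda q:q[np.argsort(np.arctan2(*(q-q.mean(0)).T[::-1]))]
for k in "bw":
    X=[]
    for i,(p,q) in enumerate(zip(o(Q["w3",k]),o(Q["w4",k]))):
        x,e=tri([(C["w3"],p),(C["w4"],q)]);X.append(x);print(k,x.round(1),np.round(e,2))
    X=np.array(X);print("c",X.mean(0).round(1),[np.linalg.norm(X[i]-X[i-1]).round(1) for i in range(4)])
    u,s,vt=np.linalg.svd(X-X.mean(0));print(vt.round(3),s.round(1))
E
```

```text
w3 b [[264.1, 39.5], [343.1, 47.8], [338.6, 248.8], [271.3, 258.5]]
w3 w [[21.5, 45.7], [117.6, 45.1], [167.4, 245.6], [89.4, 262.8]]
w4 b [[258.4, 33.5], [354.9, 33.5], [345.4, 274.1], [265.0, 272.2]]
w4 w [[155.8, 51.2], [191.3, 242.6], [126.2, 248.9], [82.0, 59.0]]
b [497.   67.2  76.3] [0.12 0.12]
b [494.4 124.4  55.4] [0.01 0.01]
b [654.4 134.1  55.6] [0.21 0.21]
b [659.3  77.   77.1] [0.06 0.06]
c [576.3 100.7  66.1] [np.float64(162.6), np.float64(61.0), np.float64(160.3), np.float64(61.2)]
[[ 0.998  0.059  0.004]
 [ 0.055 -0.936  0.347]
 [-0.024  0.346  0.938]] [161.5  61.1   0.3]
w [512.6 -99.2  81.4] [0.07 0.07]
w [502.6 -46.9  53.8] [0.33 0.33]
w [660.9 -17.3  54.5] [0.1 0.1]
w [670.8 -71.1  80.8] [0.06 0.06]
c [586.7 -58.6  67.6] [np.float64(160.7), np.float64(60.0), np.float64(161.0), np.float64(60.7)]
[[ 0.984  0.179  0.001]
 [ 0.16  -0.88   0.447]
 [ 0.081 -0.44  -0.895]] [160.9  60.4   1. ]
```

```bash
python3 -c "
import cv2,numpy as np
cv2.imwrite('pics/q.png',np.hstack([cv2.imread('pics/w3q.png'),cv2.imread('pics/w4q.png')]))"
```

```text
(no output)
```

View pics/q.png

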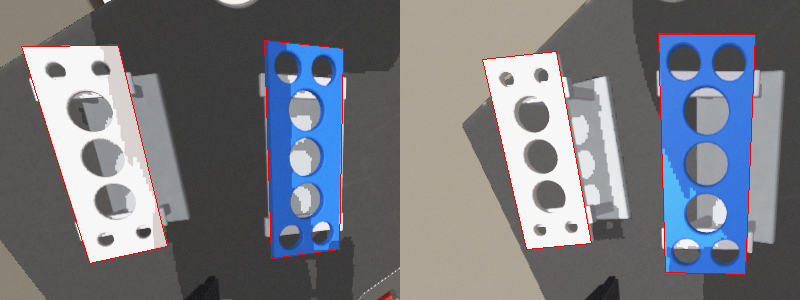

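```bash
python3 - <<'E'
from pl import *
Rm=Rot(.059,.436); m=np.array([576.4,100.8,66.1])+4*Rm[:,0]; print(m)
plan(tcp(m,Rm)-50*Rm[:,0],Rm,4,1)
E
```

```text
[576.49960901  99.11367108  62.47420729]
dist 84.4 turn 0.015
[[15.4, -1.7, -14.3, 0.003, 0.001, 0.003, 1], [15.4, -1.8, -14.3, 0.003, 0.001, 0.003, 1], [15.4, -1.9, -14.3, 0.003, 0.001, 0.003, 1], [15.4, -2.0, -14.3, 0.003, 0.001, 0.003, 1]]
```

Request:
jog_arm(deltas=[15.5,-1.7,-14.3,0.003,0.001,0.003,1,15.5,-1.8,-14.3,0.003,0.001,0.003,1,15.5,-1.9,-14.3,0.003,0.001,0.003,1,15.5,-2,-14.3,0.003,0.001,0.003,1,0,0,0,0,0,0,1,0,0,0,0,0,0,1])

```text
t: 4.72
eef_pos: [571.0, 186.9, 266.3]
tcp_rot: [-1.552, 1.145, -1.502]
ft_force: [0.8, 0.7, -0.1]
opening: 0.999
```

```bash
python3 - <<'E'
from pl import *
snap("wrist","w5"); print(pose())
Rm=Rot(.059,.436); m=np.array([576.4,100.8,66.1])+4*Rm[:,0]
plan(tcp(m,Rm),Rm,6,1)
E
```

```text
(array([570.95230893, 186.98238291, 266.23263407]), array([[ 0.02822407, -0.04338994,  0.99865946],
       [-0.41229248,  0.90961322,  0.05117323],
       [-0.91061425, -0.4131841 ,  0.00778364]]))
dist 51.3 turn 0.015
[[8.5, 1.0, 0.0, -0.002, 0.001, -0.002, 1], [8.5, 1.0, 0.0, -0.002, 0.001, -0.002, 1], [8.5, 1.0, 0.0, -0.002, 0.001, -0.002, 1], [8.5, 1.0, 0.0, -0.002, 0.001, -0.002, 1], [8.5, 1.0, 0.0, -0.002, 0.001, -0.002, 1], [8.5, 1.0, 0.1, -0.002, 0.001, -0.002, 1]]
```

View pics/w5.png

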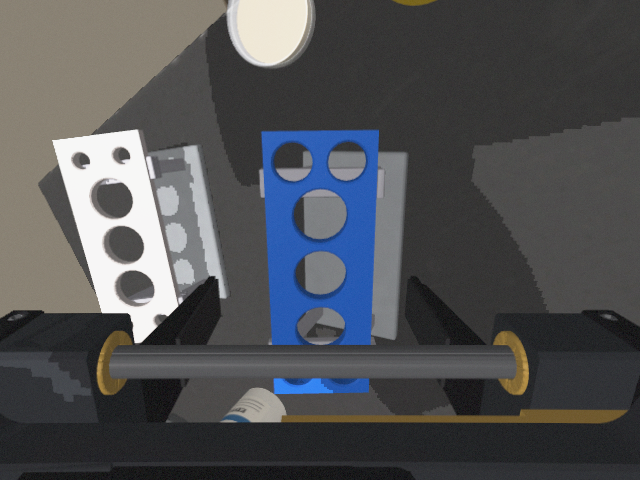

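Request:
jog_arm(deltas=[8.5,1,0,-0.002,0.001,-0.002,1,8.5,1,0,-0.002,0.001,-0.002,1,8.5,1,0,-0.002,0.001,-0.002,1,8.5,1,0,-0.002,0.001,-0.002,1,8.5,1,0,-0.002,0.001,-0.002,1,8.5,1,0,-0.002,0.001,-0.002,1,0,0,0,0,0,0,1,0,0,0,0,0,0,1])

```text
t: 5.78
eef_pos: [572.9, 170.4, 213.9]
tcp_rot: [-1.578, 1.132, -1.517]
ft_force: [0.2, 0.9, -0.1]
opening: 0.997
```

```bash
python3 - <<'E'
from pl import *
snap("wrist","w6"); 
Rm=Rot(.059,.436); m=np.array([576.4,100.8,66.1])+4*Rm[:,0]
plan(tcp(m,Rm),Rm,1,1)
E
```

```text
dist 3.7 turn 0.004
[[-3.6, -0.7, -0.6, 0.003, -0.002, 0.002, 1]]
```

View pics/w6.png

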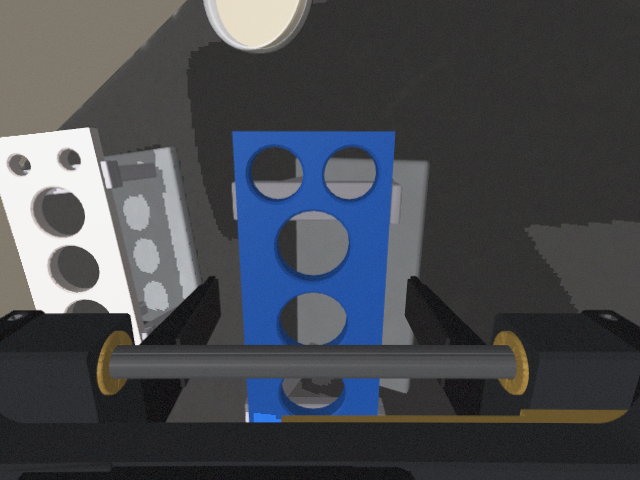

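Request:
jog_arm(deltas=[-3,-0.5,-0.5,0.003,-0.002,0.002,1,0,0,0,0,0,0,0.75,0,0,0,0,0,0,0.5,0,0,0,0,0,0,0.5,0,0,0,0,0,0,0.5,0,0,0,0,0,0,0.5,0,0,0,0,0,0,0.5])

```text
t: 6.7
eef_pos: [572.3, 171.5, 217.9]
tcp_rot: [-1.567, 1.135, -1.508]
ft_force: [-0.1, 0.6, -0.5]
opening: 0.627
```

```bash
python3 - <<'E'
from pl import *
snap("wrist","w7"); s=env.state(); print(s["t"],s["opening"],s["ft_force"],s["moment"])
Rm=Rot(.059,.436); m=np.array([576.4,100.8,66.1])+4*Rm[:,0]
plan(tcp(m,Rm),Rm,1,1)
E
```

```text
6.75 0.6273960245315037 [0.83678905 0.91769684 0.71960645] [0.23575522 0.04361802 0.05350394]
dist 0.6 turn 0.002
[[0.5, -0.1, -0.1, -0.001, 0.002, -0.0, 1]]
```

View pics/w7.png

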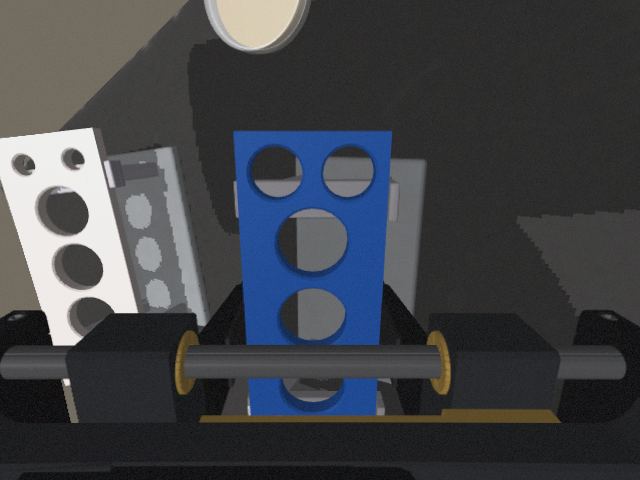

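```bash
python3 - <<'E'
from pl import *
p,R0=pose()
p1=p-60*R0[:,0]; p1[2]+=30
plan(p1,R0,4,.4)
p2=np.array([450,290,345.]); plan(p2,Rot(.330),8,.4,p1,R0)
E
```

```text
dist 88.1 turn 0.0
[[-21.8, -3.2, 0.0, 0.0, 0.0, 0.0, 0.4], [-21.8, -3.2, 0.0, 0.0, 0.0, 0.0, 0.4], [-21.8, -3.2, 0.0, 0.0, 0.0, 0.0, 0.4], [-21.8, -3.2, 0.0, 0.0, 0.0, 0.0, 0.4]]
dist 158.3 turn 0.512
[[-10.1, 9.1, -14.4, -0.033, -0.007, 0.054, 0.4], [-9.7, 10.1, -14.0, -0.033, -0.007, 0.054, 0.4], [-9.3, 11.1, -13.6, -0.033, -0.007, 0.054, 0.4], [-8.7, 12.0, -13.1, -0.033, -0.007, 0.054, 0.4], [-8.1, 12.9, -12.6, -0.033, -0.007, 0.054, 0.4], [-7.5, 13.7, -12.1, -0.033, -0.007, 0.054, 0.4], [-6.8, 14.5, -11.6, -0.033, -0.007, 0.054, 0.4], [-6.1, 15.2, -11.1, -0.033, -0.007, 0.054, 0.4]]
```

Request:
jog_arm(deltas=[-5,0,0,0,0,0,0.4,-10,0,0,0,0,0,0.4,-15,-2,0,0,0,0,0.4,-20,-3,0,0,0,0,0.4,-20,-4,0,0,0,0,0.4,-15,-4,0,0,0,0,0.4,0,0,0,0,0,0,0.4])

```text
t: 7.62
eef_pos: [570.3, 197.7, 306.8]
tcp_rot: [-1.564, 1.136, -1.505]
ft_force: [-0.9, 0.8, -2.2]
opening: 0.627
```

```bash
python3 - <<'E'
from pl import *
snap("wrist","w8"); s=env.state(); print(s["t"],s["opening"],s["ft_force"])
plan(np.array([450,290,345.]),Rot(.330),9,.4)
E
```

```text
7.675 0.6317964852280125 [-0.54243363  0.70442367 -2.45659729]
dist 156.5 turn 0.511
[[-8.6, 8.2, -12.7, -0.03, -0.006, 0.048, 0.4], [-8.3, 9.0, -12.4, -0.03, -0.006, 0.048, 0.4], [-7.9, 9.7, -12.1, -0.03, -0.006, 0.048, 0.4], [-7.5, 10.4, -11.7, -0.03, -0.006, 0.048, 0.4], [-7.0, 11.1, -11.4, -0.03, -0.006, 0.048, 0.4], [-6.6, 11.8, -11.0, -0.03, -0.006, 0.048, 0.4], [-6.0, 12.4, -10.6, -0.03, -0.006, 0.048, 0.4], [-5.5, 13.0, -10.2, -0.03, -0.006, 0.048, 0.4], [-4.9, 13.5, -9.7, -0.03, -0.006, 0.048, 0.4]]
```

View pics/w8.png

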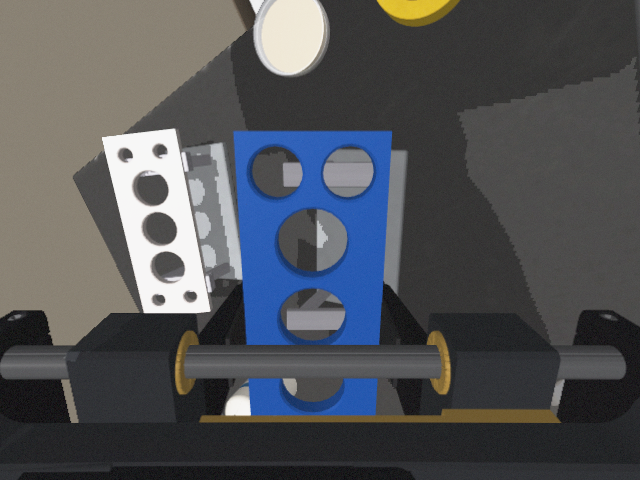

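Request:
jog_arm(deltas=[-8.5,8,-12.5,-0.03,-0.006,0.048,0.4,-8.5,9,-12.5,-0.03,-0.006,0.048,0.4,-8,9.5,-12,-0.03,-0.006,0.048,0.4,-7.5,10.5,-11.5,-0.03,-0.006,0.048,0.4,-7,11,-11.5,-0.03,-0.006,0.048,0.4,-6.5,12,-11,-0.03,-0.006,0.048,0.4,-6,12.5,-10.5,-0.03,-0.006,0.048,0.4,-5.5,13,-10,-0.03,-0.006,0.048,0.4,-5,13.5,-9.5,-0.03,-0.006,0.048,0.4,0,0,0,0,0,0,0.4])

```text
t: 8.93
eef_pos: [446.4, 290.0, 339.7]
tcp_rot: [2.52, 1.551, 2.858]
ft_force: [-0.6, -0.3, -2.1]
opening: 0.629
```

```bash
cat > held.py <<'E'
# held plate in tool frame, from one wrist image of near end
from det import *
def held(c,p,Rm,mask,hw=80.,hy=30.,a=None):
    """mask of plate; top-left, top-right corners; returns depth from width=60, z of centre, y offset, yaw in tool frame"""
    ys,xs=np.nonzero(mask)
    ys0=ys.min()
    def edge(rows,side):
        P=[]
        for r in rows:
            q=np.nonzero(mask[r])[0]
            if len(q)>20: P.append((q.min()-.5 if side<0 else q.max()+.5,r))
        P=np.array(P,np.float32); return cv2.fitLine(P,cv2.DIST_HUBER,0,.01,.01).ravel()
    L=edge(range(ys0+8,ys0+110),-1);Rr=edge(range(ys0+8,ys0+110),1)
    xm=(xs[ys<ys0+6].min(),xs[ys<ys0+6].max())
    P=[]
    for col in range(xm[0]+8,xm[1]-8):
        q=np.nonzero(mask[:,col])[0]; P.append((col,q.min()-.5))
    Tp=cv2.fitLine(np.array(P,np.float32),cv2.DIST_HUBER,0,.01,.01).ravel()
    def X(a,b):
        k=np.linalg.solve(np.c_[a[:2],-b[:2]],b[2:]-a[2:]); return a[2:]+k[0]*a[:2]
    cl,cr=X(L,Tp),X(Rr,Tp)
    o,d=rays(c,[cl,cr]); o=Rm.T@(o-p); d=d@Rm
    k=60/np.linalg.norm(d[1]/d[1,0]-d[0]/d[0,0]); 
    for nm,dep in (("width",k+o[0]),("nominal",167.)):
        W=o+d*((dep-o[0])/d[:,0])[:,None]
        u=W[1]-W[0]; yaw=np.arctan2(-u[2],u[1]); mid=W.mean(0)
        cen=mid+80*np.array([0,np.sin(yaw),np.cos(yaw)])
        print(nm,"px",cl.round(1),cr.round(1),"depth",round(dep,1),"w",np.linalg.norm(u).round(1),"centre y,z",cen[1:].round(2),"yaw",round(yaw,4))
E
python3 - <<'E'
from pl import *; from held import held
c=snap("wrist","w9"); s=env.state(); print(s["t"],s["opening"],s["ft_force"])
p,Rm=pose();im=c["image"].astype(int);b,r=im[...,2],im[...,0]
m=(b>110)&(b-r>60); m[:110]=0; m[260:]=0;m[:,:215]=0;m[:,410:]=0
held(c,p,Rm,m)
Rt=Rot(.330)
plan(tcp([444.3,293.0,150],Rt),Rt,3,.4)
E
```

```text
8.975 0.6271787027972373 [ 0.93233285  0.2541364  -2.53983497]
width px [232.1 130. ] [391.8 130.8] depth 164.1 w 60.0 centre y,z [-0.95 -1.03] yaw -0.0045
nominal px [232.1 130. ] [391.8 130.8] depth 167.0 w 61.2 centre y,z [-0.95 -1.04] yaw -0.0045
dist 19.0 turn 0.021
[[6.2, 1.2, -0.3, 0.002, -0.006, -0.004, 0.4], [6.2, 1.3, -0.4, 0.002, -0.006, -0.004, 0.4], [6.2, 1.3, -0.4, 0.002, -0.006, -0.004, 0.4]]
```

View pics/w9.png

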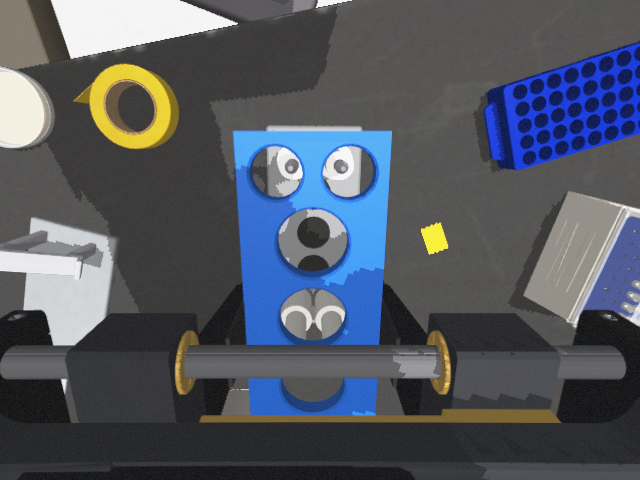

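```bash
python3 - <<'E'
from pl import *
Rt=Rot(.330)
plan(tcp([445.2,293.3,134],Rt),Rt,3,.4)
E
```

```text
dist 34.8 turn 0.021
[[11.5, 1.2, 0.1, 0.002, -0.006, -0.004, 0.4], [11.5, 1.2, -0.0, 0.002, -0.006, -0.004, 0.4], [11.5, 1.2, -0.1, 0.002, -0.006, -0.004, 0.4]]
```

Request:
jog_arm(deltas=[9,1.2,0,0.002,-0.006,-0.004,0.4,9,1.2,0,0.002,-0.006,-0.004,0.4,9,1.2,0,0.002,-0.006,-0.004,0.4,4,0,0,0,0,0,0.4,0,0,0,0,0,0,0.4,0,0,0,0,0,0,0.4])

```text
t: 9.72
eef_pos: [446.4, 292.5, 304.6]
tcp_rot: [-1.587, 1.566, -1.259]
ft_force: [-0.2, -0.1, -3.0]
opening: 0.622
```

```bash
python3 - <<'E'
from pl import *; from held import held
c=snap("wrist","w10"); s=env.state(); print(s["t"],s["opening"],s["ft_force"])
p,Rm=pose();im=c["image"].astype(int);b,r=im[...,2],im[...,0]
m=(b>110)&(b-r>60); m[:110]=0; m[260:]=0;m[:,:215]=0;m[:,410:]=0
held(c,p,Rm,m)
Rt=Rot(.330)
plan(tcp([445.2,293.3,134],Rt),Rt,1,.4)
# pins from this view
im=c["image"][125:345,225:400]
cv2.imwrite("pics/w10c.png",cv2.resize(im,None,fx=2.6,fy=2.6,interpolation=cv2.INTER_CUBIC)[:,:,::-1])
a=.33;e=np.array([np.cos(a),np.sin(a)]);n=np.array([-e[1],e[0]])
X=[[*(np.array([444.3,293.])-64*e+sg*14.5*n),z] for sg in(-1,1) for z in (95,118)]
print(((proj(c,X)-[225,125])*2.6).round(0).tolist())
E
```

```text
9.775 0.6286204568364219 [-0.88633977 -0.29572634 -2.31036444]
width px [232.  130.3] [392.1 130.6] depth 164.1 w 60.0 centre y,z [-1.14 -0.73] yaw -0.0018
nominal px [232.  130.3] [392.1 130.6] depth 167.0 w 61.2 centre y,z [-1.14 -0.73] yaw -0.0018
dist 1.5 turn 0.005
[[-0.3, 1.2, -0.9, -0.002, 0.0, 0.004, 0.4]]
[[168.0, 95.0], [159.0, 105.0], [316.0, 95.0], [328.0, 105.0]]
```

View pics/w10c.png

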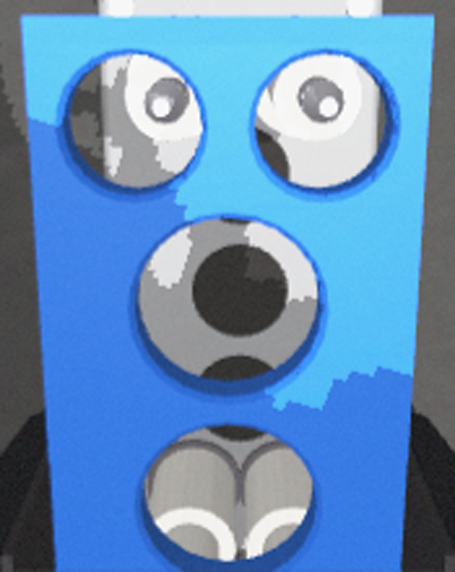

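```bash
python3 - <<'E'
from pl import *
c=pickle.load(open("w10.pkl","rb")); p,Rm=pose()
f=lambda x,y:(x/2.6+225-.3,y/2.6+125-.3)
# held top-face plane at tool x=167
o,d=rays(c,[f(134.5,119),f(325,119),f(230,299)])
ot=Rm.T@(o-p);dt=d@Rm
for dep in (164.1,167):
    print(dep,(ot+dt*((dep-ot[0])/dt[:,0])[:,None]).round(2).tolist())
E
```

```text
164.1 [[164.1, -14.78, -65.95], [164.1, 13.57, -65.96], [164.1, -0.55, -38.02]]
167 [[167.0, -15.06, -65.66], [167.0, 13.86, -65.66], [167.0, -0.54, -37.16]]
```

```bash
python3 - <<'E'
from pl import *
Rt=Rot(.330)
plan(tcp([445.3,294.0,104],Rt),Rt,4,.4)
E
```

```text
dist 29.7 turn 0.005
[[7.4, 0.5, -0.1, -0.0, 0.0, 0.001, 0.4], [7.4, 0.5, -0.1, -0.0, 0.0, 0.001, 0.4], [7.4, 0.5, -0.1, -0.0, 0.0, 0.001, 0.4], [7.4, 0.5, -0.1, -0.0, 0.0, 0.001, 0.4]]
```

Request:
jog_arm(deltas=[0,1.8,-0.4,0,0,0.004,0.4,7,0,0,0,0,0,0.4,7,0,0,0,0,0,0.4,7,0,0,0,0,0,0.4,5,0,0,0,0,0,0.4,0,0,0,0,0,0,0.4,0,0,0,0,0,0,0.4])

```text
t: 10.65
eef_pos: [445.4, 294.2, 276.9]
tcp_rot: [0.135, 1.57, 0.463]
ft_force: [-0.1, 0.0, -2.3]
opening: 0.63
```

```bash
python3 - <<'E'
from pl import *
c=snap("wrist","w11"); s=env.state(); print(s["t"],s["opening"],s["ft_force"],s["moment"].round(2))
Rt=Rot(.330)
print(pose()); plan(tcp([445.3,294.0,104],Rt),Rt,1,.4)
im=c["image"][125:345,225:400]
cv2.imwrite("pics/w11c.png",cv2.resize(im,None,fx=2.6,fy=2.6,interpolation=cv2.INTER_CUBIC)[:,:,::-1])
E
```

```text
10.7 0.6325418655085984 [-0.11256737  0.25786606 -1.69921376] [ 0.05  0.02 -0.  ]
(array([445.41985937, 294.17763202, 276.92878881]), array([[ 2.97421866e-04, -3.22635668e-01,  9.46523184e-01],
       [ 1.45565464e-04,  9.46523230e-01,  3.22635638e-01],
       [-9.99999945e-01,  4.18221927e-05,  3.28481316e-04]]))
dist 1.9 turn 0.002
[[1.9, -0.1, -0.2, -0.001, 0.0, -0.0, 0.4]]
```

View pics/w11c.png

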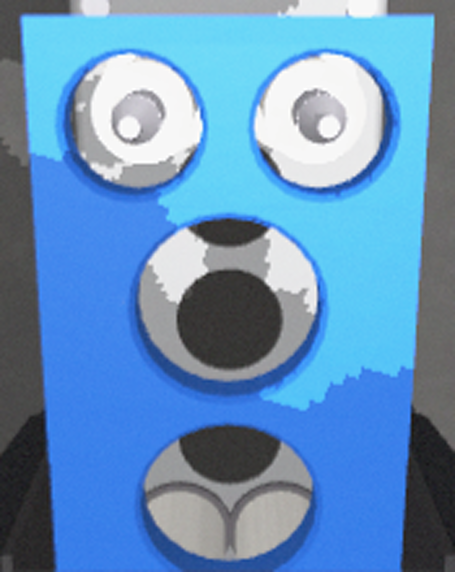

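```bash
python3 - <<'E'
from pl import *
c=pickle.load(open("w11.pkl","rb")); p,Rm=pose()
f=lambda x,y:(x/2.6+225-.3,y/2.6+125-.3)
o,d=rays(c,[f(128,127),f(330,125)]); ot=Rm.T@(o-p);dt=d@Rm
print((ot+dt*((158.9-ot[0])/dt[:,0])[:,None]).round(2).tolist())
o,d=rays(c,[f(134.5,119),f(325,119)]);dt=d@Rm
for D in (164.1,167): print((ot+dt*((D-ot[0])/dt[:,0])[:,None]).round(2).tolist())
E
```

```text
[[158.9, -15.24, -65.33], [158.9, 13.79, -65.61]]
[[164.1, -14.78, -65.93], [164.1, 13.57, -65.93]]
[[167.0, -15.07, -65.64], [167.0, 13.86, -65.64]]
```

Request:
jog_arm(deltas=[6,0,0,0,0,0,0.4,7,0,0,0,0,0,0.4,7,0,0,0,0,0,0.4,7,0,0,0,0,0,0.4,7,0,0,0,0,0,0.4,5,0,0,0,0,0,0.4,3,0,0,0,0,0,0.4,0,0,0,0,0,0,0.4,0,0,0,0,0,0,0.4])

```text
t: 11.82
eef_pos: [445.5, 294.2, 232.0]
tcp_rot: [0.117, 1.57, 0.445]
ft_force: [0.4, -0.3, -1.8]
opening: 0.628
```

```bash
python3 - <<'E'
from pl import *
c=snap("wrist","w12"); s=env.state(); print(s["t"],s["opening"],s["ft_force"],s["moment"].round(2))
Rt=Rot(.330)
print(pose()); plan(tcp([445.3,294.0,54],Rt),Rt,1,.4)
im=c["image"][125:345,225:400]
cv2.imwrite("pics/w12c.png",cv2.resize(im,None,fx=2.6,fy=2.6,interpolation=cv2.INTER_CUBIC)[:,:,::-1])
E
```

```text
11.875 0.6276447027582864 [-0.10220814 -0.36766682 -2.00497487] [ 0.08  0.02 -0.01]
(array([445.53029546, 294.21565158, 231.97754571]), array([[ 5.20229571e-04, -3.22626310e-01,  9.46526277e-01],
       [ 2.57776505e-04,  9.46526417e-01,  3.22626216e-01],
       [-9.99999831e-01,  7.61525379e-05,  5.75576515e-04]]))
dist 7.0 turn 0.002
[[7.0, -0.1, -0.3, -0.001, 0.001, -0.0, 0.4]]
```

View pics/w12c.png

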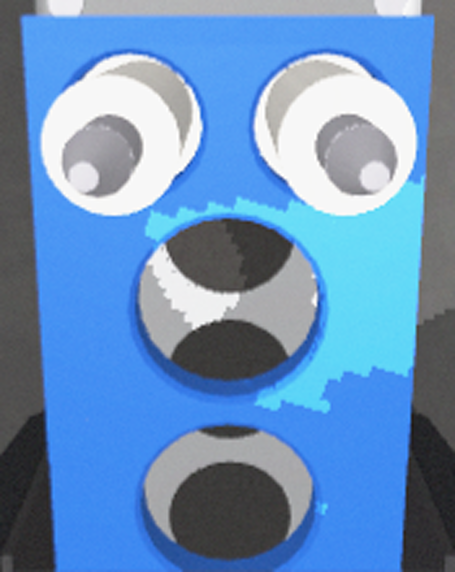

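No contact, posts are passing through. Lower in small steps to contact.

Request:
jog_arm(deltas=[3,0,0,0,0,0,0.4,2,0,0,0,0,0,0.4,1,0,0,0,0,0,0.4,0,0,0,0,0,0,0.4])

```text
t: 12.38
eef_pos: [445.5, 294.2, 225.8]
tcp_rot: [0.12, 1.57, 0.448]
ft_force: [-0.4, -0.7, -1.9]
opening: 0.631
```

Request:
jog_arm(deltas=[0.7,0,0,0,0,0,0.4,0.5,0,0,0,0,0,0.4,0,0,0,0,0,0,0.4])

```text
t: 12.75
eef_pos: [445.6, 294.2, 224.6]
tcp_rot: [0.131, 1.57, 0.459]
ft_force: [0.1, -0.0, -1.7]
opening: 0.63
```

Request:
jog_arm(deltas=[0.7,0,0,0,0,0,0.4,0.5,0,0,0,0,0,0.4,0,0,0,0,0,0,0.4])

```text
t: 13.12
eef_pos: [445.6, 294.2, 223.4]
tcp_rot: [0.14, 1.569, 0.469]
ft_force: [1.2, -0.0, -2.9]
opening: 0.627
```

Request:
jog_arm(deltas=[0.7,0,0,0,0,0,0.4,0.5,0,0,0,0,0,0.4,0,0,0,0,0,0,0.4])

```text
t: 13.5
eef_pos: [445.6, 294.2, 222.1]
tcp_rot: [0.135, 1.569, 0.464]
ft_force: [1.1, -0.4, -2.7]
opening: 0.627
```

Request:
jog_arm(deltas=[0.6,0,0,0,0,0,0.4,0.3,0,0,0,0,0,0.4,0,0,0,0,0,0,0.4])

```text
t: 13.88
eef_pos: [445.5, 294.2, 222.1]
tcp_rot: [0.128, 1.569, 0.457]
ft_force: [0.9, -0.2, -1.8]
opening: 0.627
```

```bash
python3 - <<'E'
from pl import *; from held import held
c=snap("wrist","w13"); s=env.state(); print(s["t"],s["opening"],s["ft_force"],s["moment"].round(2))
p,Rm=pose();im=c["image"].astype(int);b,r=im[...,2],im[...,0]
m=(b>110)&(b-r>60); m[:110]=0; m[260:]=0;m[:,:215]=0;m[:,410:]=0
held(c,p,Rm,m)
S=snap("side","s13"); im=S["image"]
cv2.imwrite("pics/s13c.png",cv2.resize(im[240:350,320:450],None,fx=4,fy=4,interpolation=cv2.INTER_CUBIC)[:,:,::-1])
E
```

```text
13.925 0.627749047923088 [-0.04475747 -1.70795591  1.15021747] [0.05 0.17 0.  ]
width px [232.6 130.5] [391.2 130.5] depth 165.3 w 60.0 centre y,z [-1.05 -0.73] yaw -0.0001
nominal px [232.6 130.5] [391.2 130.5] depth 167.0 w 60.7 centre y,z [-1.06 -0.73] yaw -0.0001
```

View pics/s13c.png

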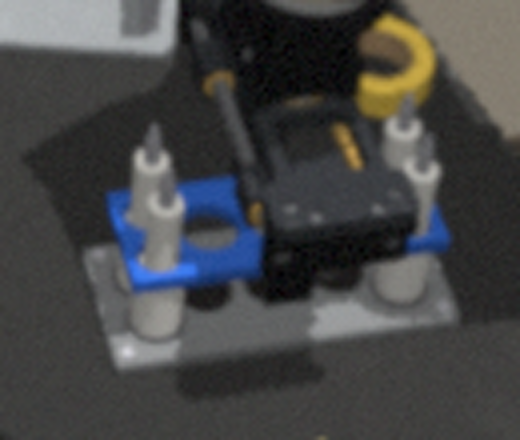

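Request:
jog_arm(deltas=[0.8,0,0,0,0,0,0.4,0.8,0,0,0,0,0,0.4])

```text
t: 14.22
eef_pos: [445.5, 294.2, 222.0]
tcp_rot: [0.096, 1.568, 0.424]
ft_force: [-3.8, -2.4, 14.8]
opening: 0.627
```

Request:
jog_arm(deltas=[-0.3,0,0,0,0,0,0.5,0,0,0,0,0,0,0.6,0,0,0,0,0,0,0.7,0,0,0,0,0,0,0.85,0,0,0,0,0,0,0.95,0,0,0,0,0,0,1,0,0,0,0,0,0,1])

```text
t: 15.1
eef_pos: [445.7, 294.3, 222.0]
tcp_rot: [0.112, 1.568, 0.44]
ft_force: [-0.3, 0.3, 0.5]
opening: 0.991
```

Request:
jog_arm(deltas=[-10,0,0,0,0,0,1,-25,0,0,0,0,0,1,-35,0,0,0,0,0,1,-40,0,0,0,0,0,1,-30,0,0,0,0,0,1,0,0,0,0,0,0,1])

```text
t: 15.85
eef_pos: [444.8, 293.9, 369.4]
tcp_rot: [0.118, 1.566, 0.447]
ft_force: [0.7, -0.0, -1.1]
opening: 1.002
```

```bash
python3 - <<'E'
from pl import *
c=snap("wrist","w14"); S=snap("side","s14"); s=env.state(); print(s["t"],s["opening"],s["ft_force"],pose()[0])
cv2.imwrite("pics/s14c.png",cv2.resize(S["image"][240:350,320:450],None,fx=4,fy=4,interpolation=cv2.INTER_CUBIC)[:,:,::-1])
E
```

```text
15.95 1.0001344932008598 [-0.60600132 -0.04393295 -1.259061  ] [444.69614777 293.79199737 366.99391728]
```

View pics/w14.png

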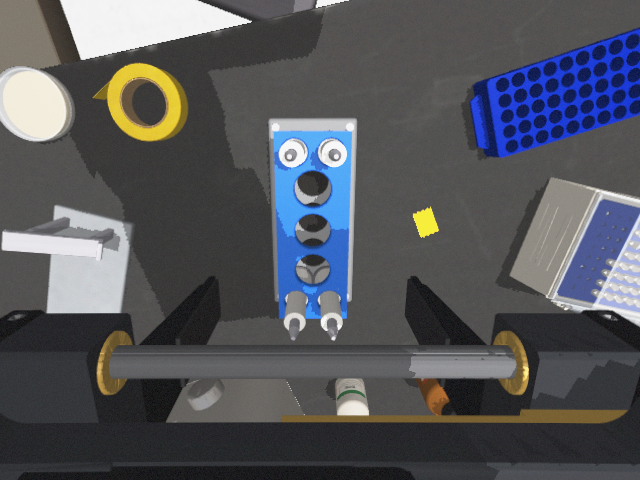

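View pics/s14c.png

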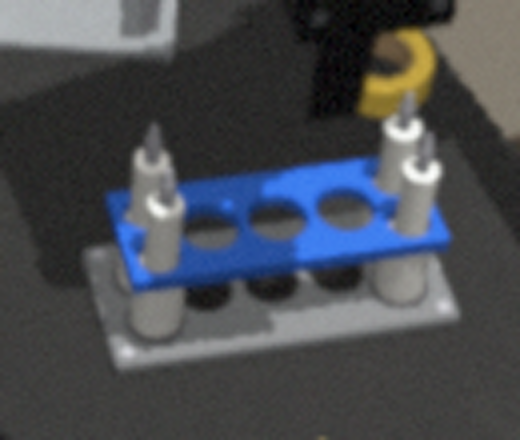

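```bash
python3 - <<'E'
from pl import *; from det import quad
c=pickle.load(open("w14.pkl","rb")); im=c["image"].astype(int);b,r=im[...,2],im[...,0]
m=(b>100)&(b-r>60); m[:,:255]=0;m[:,370:]=0; m[:110]=0;m[330:]=0
m=cv2.morphologyEx(m.astype(np.uint8),cv2.MORPH_OPEN,np.ones((3,3)));q=quad(m);print(q.round(1).tolist())
X=onz(c,q,58);print(X.round(1).tolist(),X.mean(0).round(1),[np.linalg.norm(X[i]-X[i-1]).round(1) for i in range(4)])
Rm=Rot(.18,.436); t=np.array([587,-58.6,68.])-275*Rm[:,0]+60*Rm[:,2]; print(t)
plan(t,Rm,8,1)
E
```

```text
[[351.6, 130.5], [346.4, 317.5], [278.9, 319.4], [272.6, 130.5]]
[[360.1, 295.7, 58.0], [510.4, 347.3, 58.0], [531.5, 291.1, 58.0], [379.5, 238.8, 58.0]] [445.3 293.2  58. ] [np.float64(60.1), np.float64(158.9), np.float64(60.0), np.float64(160.8)]
[625.23862969  66.40261791 317.2732491 ]
dist 294.6 turn 0.46
[[6.2, -34.2, 12.2, 0.018, 0.004, -0.054, 1], [8.0, -33.6, 12.8, 0.018, 0.004, -0.054, 1], [9.8, -32.8, 13.5, 0.018, 0.004, -0.054, 1], [11.5, -32.0, 14.1, 0.018, 0.004, -0.054, 1], [13.1, -31.1, 14.7, 0.018, 0.004, -0.054, 1], [14.7, -30.0, 15.4, 0.018, 0.004, -0.054, 1], [16.3, -28.9, 16.0, 0.018, 0.004, -0.054, 1], [17.7, -27.7, 16.5, 0.018, 0.004, -0.054, 1]]
```

Lower tier sits flat at rack centre (58 mm top plane gives 60×160 edges). Now on to the white plate.

Request:
jog_arm(deltas=[6,-34,12,0.018,0.004,-0.054,1,8,-33.5,13,0.018,0.004,-0.054,1,10,-33,13.5,0.018,0.004,-0.054,1,11.5,-32,14,0.018,0.004,-0.054,1,13,-31,14.5,0.018,0.004,-0.054,1,14.5,-30,15.5,0.018,0.004,-0.054,1,16,-29,16,0.018,0.004,-0.054,1,17.5,-27.5,16.5,0.018,0.004,-0.054,1,0,0,0,0,0,0,1,0,0,0,0,0,0,1])

```text
t: 17.2
eef_pos: [627.9, 59.5, 301.8]
tcp_rot: [-1.624, 1.127, -1.438]
ft_force: [-0.3, -0.6, 0.6]
opening: 1.001
```

```bash
python3 - <<'E'
from pl import *
c=snap("wrist","w15"); print(pose(),env.state()["t"])
E
```

```text
(array([627.92232596,  59.61873429, 301.92419972]), array([[ 0.05688456, -0.17214047,  0.9834286 ],
       [-0.42589106,  0.88671966,  0.17984728],
       [-0.90298447, -0.42906398, -0.02287243]])) 17.25
```

View pics/w15.png

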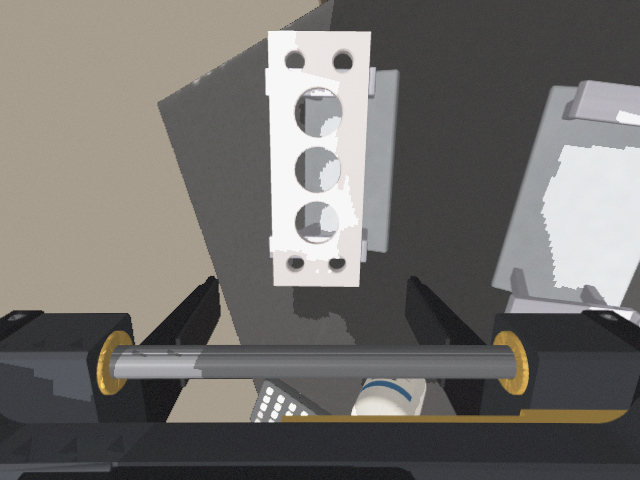

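```bash
python3 - <<'E'
from det import *
Q=pickle.load(open("Q.pkl","rb"));C={n:pickle.load(open(n+".pkl","rb")) for n in("w3","w4","w15")}
im=C["w15"]["image"].astype(int); r,b=im[...,0],im[...,2]
m=(r>205)&(abs(r-b)<40); m[:25]=0;m[290:]=0;m[:,:255]=0;m[:,378:]=0
# corners from edges fitted only away from rails
def ln(P): return cv2.fitLine(np.array(P,np.float32),cv2.DIST_HUBER,0,.01,.01).ravel()
rows=[*range(40,62),*range(105,230)]
L=ln([(np.nonzero(m[y])[0].min()-.5,y) for y in rows]);Rr=ln([(np.nonzero(m[y])[0].max()+.5,y) for y in rows])
T=ln([(x,np.nonzero(m[:,x])[0].min()-.5) for x in range(276,362)]);B=ln([(x,np.nonzero(m[:,x])[0].max()+.5) for x in range(282,352)])
def X(a,b):
    k=np.linalg.solve(np.c_[a[:2],-b[:2]],b[2:]-a[2:]); return a[2:]+k[0]*a[:2]
q=np.array([X(L,T),X(Rr,T),X(Rr,B),X(L,B)]);print(q.round(1).tolist())
o=lambda q:q[np.argsort(np.arctan2(*(q-q.mean(0)).T[::-1]))]
XX=[]
for p3,p4,p5 in zip(o(Q["w3","w"]),o(Q["w4","w"]),o(q)):
    x,e=tri([(C["w3"],p3),(C["w4"],p4),(C["w15"],p5)]);XX.append(x);print(x.round(1),np.round(e,2))
Z=np.array(XX);print(Z.mean(0).round(1),[np.linalg.norm(Z[i]-Z[i-1]).round(1) for i in range(4)]);print(np.linalg.svd(Z-Z.mean(0))[2].round(3))
E
```

```text
[[267.20001220703125, 30.0], [370.29998779296875, 31.700000762939453], [358.79998779296875, 285.5], [273.20001220703125, 285.5]]
[512.6 -99.5  81.2] [0.11 0.2  0.26]
[502.8 -46.8  53.9] [0.18 0.49 0.33]
[660.9 -17.5  54. ] [0.11 0.33 0.41]
[670.5 -70.7  81.1] [0.24 0.18 0.37]
[586.7 -58.6  67.5] [np.float64(160.5), np.float64(60.2), np.float64(160.7), np.float64(60.4)]
[[ 0.984  0.181  0.   ]
 [ 0.161 -0.878  0.451]
 [ 0.081 -0.443 -0.893]]
```

```bash
python3 - <<'E'
from pl import *
Rm=Rot(.181,.436); m=np.array([586.7,-58.6,67.5])+3*Rm[:,0]
plan(tcp(m,Rm)-45*Rm[:,0],Rm,5,1)
E
```

```text
dist 76.7 turn 0.024
[[9.3, 0.3, -12.2, 0.002, -0.004, 0.002, 1], [9.3, 0.2, -12.2, 0.002, -0.004, 0.002, 1], [9.2, 0.2, -12.3, 0.002, -0.004, 0.002, 1], [9.2, 0.1, -12.3, 0.002, -0.004, 0.002, 1], [9.1, 0.1, -12.3, 0.002, -0.004, 0.002, 1]]
```

Request:
jog_arm(deltas=[9,0.3,-12,0.002,-0.004,0.002,1,9,0.2,-12,0.002,-0.004,0.002,1,9,0.2,-12,0.002,-0.004,0.002,1,9,0,-12,0.002,-0.004,0.002,1,9,0,-12,0.002,-0.004,0.002,1,0,0,0,0,0,0,1,0,0,0,0,0,0,1])

```text
t: 18.12
eef_pos: [567.3, 35.7, 261.8]
tcp_rot: [-1.569, 1.141, -1.381]
ft_force: [-0.0, -0.5, 0.2]
opening: 1.003
```

```bash
python3 - <<'E'
from pl import *
Rm=Rot(.181,.436); m=np.array([586.7,-58.6,67.5])+3*Rm[:,0]
plan(tcp(m,Rm),Rm,6,1); print(env.state()["t"])
E
```

```text
dist 49.1 turn 0.01
[[8.1, -0.9, 0.3, 0.001, 0.001, -0.001, 1], [8.1, -0.9, 0.3, 0.001, 0.001, -0.001, 1], [8.1, -0.9, 0.3, 0.001, 0.001, -0.001, 1], [8.1, -0.9, 0.3, 0.001, 0.001, -0.001, 1], [8.1, -0.9, 0.3, 0.001, 0.001, -0.001, 1], [8.1, -0.9, 0.3, 0.001, 0.001, -0.001, 1]]
18.125
```

Request:
jog_arm(deltas=[8,-1,0.4,0.001,0.001,-0.001,1,8,-1,0.4,0.001,0.001,-0.001,1,8,-1,0.4,0.001,0.001,-0.001,1,8,-1,0.4,0.001,0.001,-0.001,1,8,-1,0.2,0.001,0.001,-0.001,1,5,-0.5,0.2,0.001,0.001,-0.001,1,0,0,0,0,0,0,1,0,0,0,0,0,0,1])

```text
t: 19.12
eef_pos: [574.9, 11.3, 220.4]
tcp_rot: [-1.576, 1.135, -1.395]
ft_force: [-0.4, -0.1, -0.3]
opening: 0.999
```

```bash
python3 - <<'E'
from pl import *
snap("wrist","w16")
Rm=Rot(.181,.436); m=np.array([586.7,-58.6,67.5])+3*Rm[:,0]
plan(tcp(m,Rm),Rm,1,1); print(env.state()["t"])
E
```

```text
dist 1.2 turn 0.002
[[0.6, 0.3, -1.0, 0.0, -0.002, -0.0, 1]]
19.175
```

View pics/w16.png

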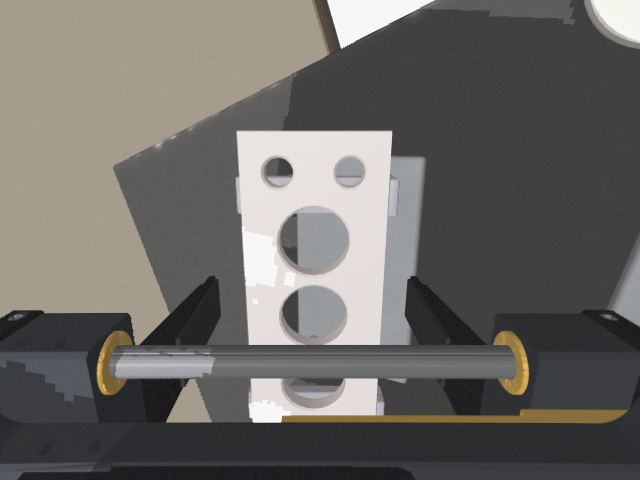

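Request:
jog_arm(deltas=[0.6,0.3,-1,0,-0.002,0,1,0,0,0,0,0,0,0.75,0,0,0,0,0,0,0.4,0,0,0,0,0,0,0.4,0,0,0,0,0,0,0.4,0,0,0,0,0,0,0.4,0,0,0,0,0,0,0.4])

```text
t: 20.05
eef_pos: [573.8, 11.5, 220.4]
tcp_rot: [-1.569, 1.135, -1.387]
ft_force: [0.7, 0.1, -0.2]
opening: 0.631
```

Request:
jog_arm(deltas=[-5,0,0,0,0,0,0.4,-10,0,0,0,0,0,0.4,-15,-2,0,0,0,0,0.4,-20,-3,0,0,0,0,0.4,-20,-6,0,0,0,0,0.4,-18,-8,0,0,0,0,0.4,0,0,0,0,0,0,0.4])

```text
t: 20.92
eef_pos: [569.5, 33.6, 316.4]
tcp_rot: [-1.562, 1.135, -1.38]
ft_force: [0.6, 0.2, -2.3]
opening: 0.63
```

```bash
python3 - <<'E'
from pl import *
snap("wrist","w17"); s=env.state(); print(s["t"],s["opening"],s["ft_force"])
plan(np.array([520,150,360.]),Rot(.26,.2),6,.4)
plan(np.array([448,290,355.]),Rot(.330),6,.4,np.array([520,150,360.]),Rot(.26,.2))
E
```

```text
20.975 0.6283995495145939 [-0.21326485 -0.59979806 -1.08681744]
dist 134.1 turn 0.248
[[-15.4, 15.5, -4.5, -0.012, -0.004, 0.039, 0.4], [-14.8, 16.2, -4.3, -0.012, -0.004, 0.039, 0.4], [-14.2, 16.8, -4.0, -0.012, -0.004, 0.039, 0.4], [-13.5, 17.4, -3.8, -0.012, -0.004, 0.039, 0.4], [-12.8, 18.0, -3.5, -0.012, -0.004, 0.039, 0.4], [-12.1, 18.5, -3.2, -0.012, -0.004, 0.039, 0.4]]
dist 157.5 turn 0.212
[[-4.3, 25.3, -5.6, -0.012, -0.001, 0.033, 0.4], [-3.4, 25.5, -5.3, -0.012, -0.001, 0.033, 0.4], [-2.6, 25.6, -5.0, -0.012, -0.001, 0.033, 0.4], [-1.7, 25.8, -4.7, -0.012, -0.001, 0.033, 0.4], [-0.9, 25.9, -4.4, -0.012, -0.001, 0.033, 0.4], [-0.0, 25.9, -4.1, -0.012, -0.001, 0.033, 0.4]]
```

View pics/w17.png

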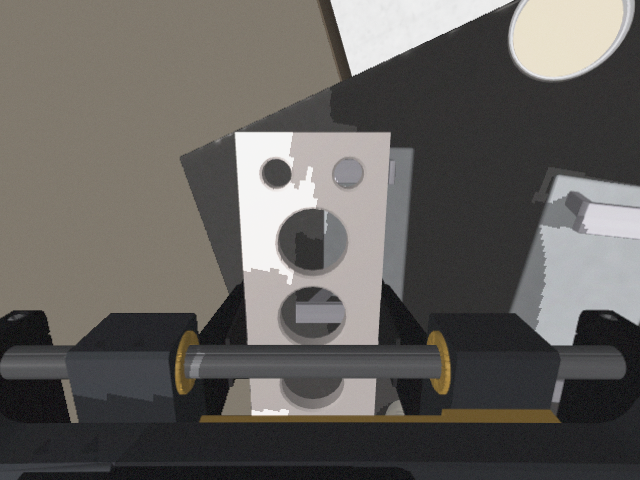

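Plate held squarely (corners ~236,132 and 391,132). Carry on to the rack.

Request:
jog_arm(deltas=[-15.5,15.5,-4.5,-0.012,-0.004,0.039,0.4,-15,16,-4.5,-0.012,-0.004,0.039,0.4,-14,17,-4,-0.012,-0.004,0.039,0.4,-13.5,17.5,-4,-0.012,-0.004,0.039,0.4,-13,18,-3.5,-0.012,-0.004,0.039,0.4,-12,18.5,-3,-0.012,-0.004,0.039,0.4,-4,25,-5.5,-0.012,-0.001,0.033,0.4,-3.5,25.5,-5.5,-0.012,-0.001,0.033,0.4])

```text
t: 21.98
eef_pos: [492.9, 200.4, 355.6]
tcp_rot: [-1.636, 1.447, -1.353]
ft_force: [-0.1, -0.9, -2.6]
opening: 0.629
```

```bash
python3 - <<'E'
from pl import *
s=env.state(); print(s["t"],s["opening"],s["ft_force"],s["eef_pos"])
plan(np.array([446,292,350.]),Rot(.330),5,.4)
E
```

```text
21.975 0.6289917304836492 [-0.08195843 -0.92643132 -2.57751132] [492.8552073  200.38127594 355.56034311]
dist 103.1 turn 0.133
[[-1.4, 20.2, -3.9, -0.009, -0.002, 0.025, 0.4], [-0.9, 20.3, -3.7, -0.009, -0.002, 0.025, 0.4], [-0.4, 20.3, -3.5, -0.009, -0.002, 0.025, 0.4], [0.1, 20.3, -3.3, -0.009, -0.002, 0.025, 0.4], [0.6, 20.4, -3.1, -0.009, -0.002, 0.025, 0.4]]
```

Request:
jog_arm(deltas=[-1.5,20,-4,-0.009,-0.002,0.025,0.4,-1,20,-3.7,-0.009,-0.002,0.025,0.4,-0.5,20,-3.5,-0.009,-0.002,0.025,0.4,0,20,-3.3,-0.009,-0.002,0.025,0.4,0.5,15,-3,-0.009,-0.002,0.025,0.4,0,0,0,0,0,0,0.4,0,0,0,0,0,0,0.4])

```text
t: 22.85
eef_pos: [444.7, 291.7, 349.6]
tcp_rot: [1.848, 1.562, 2.18]
ft_force: [-0.1, 0.3, -0.6]
opening: 0.626
```

```bash
python3 - <<'E'
from pl import *
s=env.state(); print(s["t"],s["opening"],s["ft_force"],s["eef_pos"])
c=snap("wrist","w18")
Rt=Rot(.330)
plan(tcp([445.3,294.0,138],Rt),Rt,5,.4)
cv2.imwrite("pics/w18c.png",cv2.resize(c["image"][125:345,225:400],None,fx=2.6,fy=2.6,interpolation=cv2.INTER_CUBIC)[:,:,::-1])
E
```

```text
22.85 0.6257011413465328 [-0.13189092  0.30664359 -0.64499519] [444.68935214 291.73913463 349.63370607]
dist 40.7 turn 0.009
[[8.1, 0.3, 0.3, 0.0, -0.0, -0.002, 0.4], [8.1, 0.4, 0.3, 0.0, -0.0, -0.002, 0.4], [8.1, 0.4, 0.3, 0.0, -0.0, -0.002, 0.4], [8.1, 0.4, 0.3, 0.0, -0.0, -0.002, 0.4], [8.1, 0.4, 0.3, 0.0, -0.0, -0.002, 0.4]]
```

View pics/w18c.png

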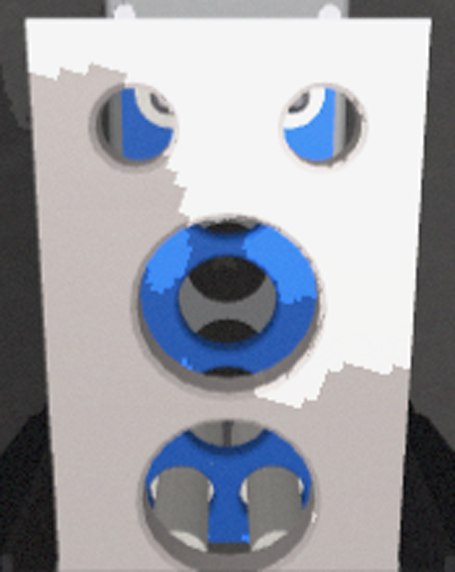

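Request:
jog_arm(deltas=[8,0.4,0.3,0,0,-0.002,0.4,8,0.4,0.3,0,0,-0.002,0.4,8,0.4,0.3,0,0,-0.002,0.4,8,0.4,0.3,0,0,-0.002,0.4,6,0.3,0.3,0,0,0,0.4,0,0,0,0,0,0,0.4,0,0,0,0,0,0,0.4])

```text
t: 23.78
eef_pos: [446.1, 293.2, 308.3]
tcp_rot: [-2.907, 1.567, -2.577]
ft_force: [-0.1, -0.2, -1.5]
opening: 0.633
```

```bash
python3 - <<'E'
from pl import *; from held import held
s=env.state(); print(s["t"],s["opening"],s["ft_force"],s["eef_pos"])
c=snap("wrist","w19"); p,Rm=pose(); print(Rm.round(4))
im=c["image"].astype(int);r,b=im[...,0],im[...,2]
m=(r>170)&(abs(r-b)<45); m[:131]=0; m[260:]=0;m[:,:228]=0;m[:,398:]=0
held(c,p,Rm,m)
cv2.imwrite("pics/w19c.png",cv2.resize(c["image"][125:215,225:400],None,fx=4.5,fy=4.5,interpolation=cv2.INTER_CUBIC)[:,:,::-1])
a=.33;e=np.array([np.cos(a),np.sin(a)]);n=np.array([-e[1],e[0]])
X=[[*(np.array([444.3,293.])-64*e+sg*14.5*n),z] for sg in(-1,1) for z in (95,118)]
print("pred",((proj(c,X)-[225,125])*4.5).round(0).tolist())
E
```

```text
23.775 0.6334212865077725 [-0.08861728 -0.15743598 -1.52832144] [446.12702334 293.21700645 308.3318244 ]
[[-2.900e-03 -3.243e-01  9.459e-01]
 [-1.800e-03  9.459e-01  3.243e-01]
 [-1.000e+00 -8.000e-04 -3.300e-03]]
width px [234.1 130.9] [390.3 130.2] depth 167.6 w 60.0 centre y,z [-0.64 -0.69] yaw 0.0039
nominal px [234.1 130.9] [390.3 130.2] depth 167.0 w 59.8 centre y,z [-0.64 -0.69] yaw 0.0039
pred [[280.0, 168.0], [265.0, 186.0], [532.0, 168.0], [550.0, 186.0]]
```

View pics/w19c.png

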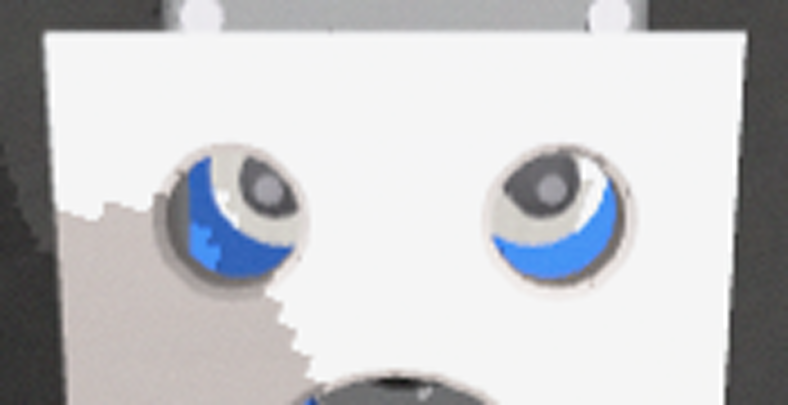

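```bash
python3 - <<'E'
from pl import *
c=pickle.load(open("w19.pkl","rb")); p,Rm=pose()
f=lambda x,y:(x/4.5+225-.4,y/4.5+125-.4)
def at(pts,D):
    o,d=rays(c,[f(*q) for q in pts]); ot=Rm.T@(o-p);dt=d@Rm; return (ot+dt*((D-ot[0])/dt[:,0])[:,None]).round(2).tolist()
print("holes top",at([(231,220),(559,220)],167.2))
print("rim up/down",at([(231,143),(231,297),(155,220),(308,220)],167.2))
print("edge",at([(45,32),(746,32)],167.2))
D=308.33-118; print("tips",at([(267,189),(552,189)],D))
im=c["image"];print(im[148:195,277,0].tolist()); print(im[148:195,349,0].tolist()); print(im[174,255:300,0].tolist())
E
```

```text
holes top [[167.2, -15.31, -64.44], [167.2, 13.57, -64.44]]
rim up/down [[167.2, -15.12, -71.06], [167.2, -15.51, -57.64], [167.2, -22.0, -64.44], [167.2, -8.53, -64.44]]
edge [[167.2, -30.7, -80.27], [167.2, 29.04, -80.27]]
tips [[190.33, -13.88, -65.02], [190.33, 15.04, -65.02]]
[245, 245, 245, 245, 245, 245, 245, 244, 237, 211, 213, 216, 216, 215, 214, 210, 211, 206, 209, 211, 214, 215, 215, 214, 228, 244, 241, 199, 66, 48, 56, 56, 52, 50, 53, 54, 49, 58, 88, 120, 132, 167, 173, 183, 198, 199, 199]
[245, 245, 245, 245, 245, 245, 245, 244, 236, 197, 144, 123, 106, 105, 104, 107, 130, 157, 157, 155, 156, 137, 83, 86, 147, 212, 211, 212, 210, 194, 123, 71, 72, 73, 71, 71, 68, 84, 109, 120, 164, 227, 239, 240, 244, 245, 245]
[203, 204, 204, 198, 157, 154, 144, 102, 101, 105, 109, 111, 86, 58, 49, 50, 52, 52, 50, 56, 73, 173, 241, 215, 214, 212, 212, 213, 213, 212, 209, 211, 209, 212, 213, 212, 215, 222, 227, 245, 245, 245, 245, 245, 245]
```

Request:
jog_arm(deltas=[0,1.3,-1.1,0,-0.003,0,0.4,5,0,0,0,0,0,0.4,5,0,0,0,0,0,0.4,0,0,0,0,0,0,0.4,0,0,0,0,0,0,0.4])

```text
t: 24.45
eef_pos: [444.5, 294.2, 298.0]
tcp_rot: [-0.881, 1.57, -0.55]
ft_force: [1.0, -0.1, -0.8]
opening: 0.629
```

```bash
cat > chk.py <<'E'
from pl import *
import sys
n=sys.argv[1]
s=env.state(); print(s["t"],s["opening"],s["ft_force"],s["eef_pos"])
c=snap("wrist",n); p,Rm=pose(); print(Rm.round(4).tolist())
plan(tcp([444.6,294.0,s["eef_pos"][2]-171],Rot(.330)),Rot(.330),1,.4)
cv2.imwrite(f"pics/{n}c.png",cv2.resize(c["image"][125:215,225:400],None,fx=4.5,fy=4.5,interpolation=cv2.INTER_CUBIC)[:,:,::-1])
E
python3 chk.py w20
```

```text
24.45 0.628527958409416 [ 1.03293495 -0.11890679 -0.7802277 ] [444.52513007 294.15064737 298.02285231]
[[0.0008, -0.3244, 0.9459], [-0.0005, 0.9459, 0.3244], [-1.0, -0.0007, 0.0006]]
dist 0.2 turn 0.001
[[0.0, -0.2, 0.0, 0.0, 0.001, 0.001, 0.4]]
```

View pics/w20c.png

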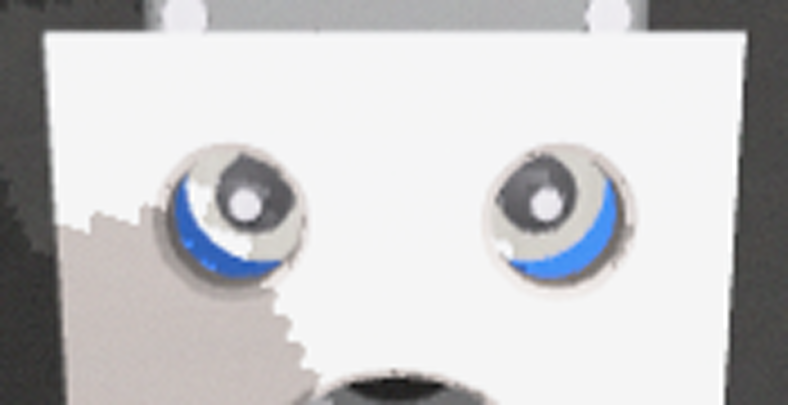

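```bash
python3 - <<'E'
from pl import *
c=pickle.load(open("w20.pkl","rb")); p,Rm=pose()
f=lambda x,y:(x/4.5+225-.4,y/4.5+125-.4)
def at(pts,D):
    o,d=rays(c,[f(*q) for q in pts]); ot=Rm.T@(o-p);dt=d@Rm; return (ot+dt*((D-ot[0])/dt[:,0])[:,None]).round(2).tolist()
print(at([(245,204),(546,204)],298.02-118),at([(231,218),(559,218)],167.2))
E
```

```text
[[180.02, -15.21, -64.55], [180.02, 13.55, -64.55]] [[167.2, -15.3, -64.61], [167.2, 13.57, -64.61]]
```

Aligned within 0.1 mm. Descend past the tips.

Request:
jog_arm(deltas=[4,0,0,0,0,0,0.4,4,0,0,0,0,0,0.4,4,0,0,0,0,0,0.4,3,0,0,0,0,0,0.4,0,0,0,0,0,0,0.4])

```text
t: 25.12
eef_pos: [444.5, 294.1, 281.9]
tcp_rot: [-0.944, 1.57, -0.614]
ft_force: [0.2, 0.5, -0.3]
opening: 0.63
```

```bash
python3 chk.py w21
```

```text
25.125 0.6303594218097058 [ 0.22533229  0.45032898 -0.32748845] [444.54643432 294.10786398 281.90733708]
[[0.0008, -0.3243, 0.946], [-0.0004, 0.946, 0.3243], [-1.0, -0.0007, 0.0007]]
dist 0.2 turn 0.001
[[0.1, -0.1, -0.0, 0.0, 0.001, 0.001, 0.4]]
```

View pics/w21c.png

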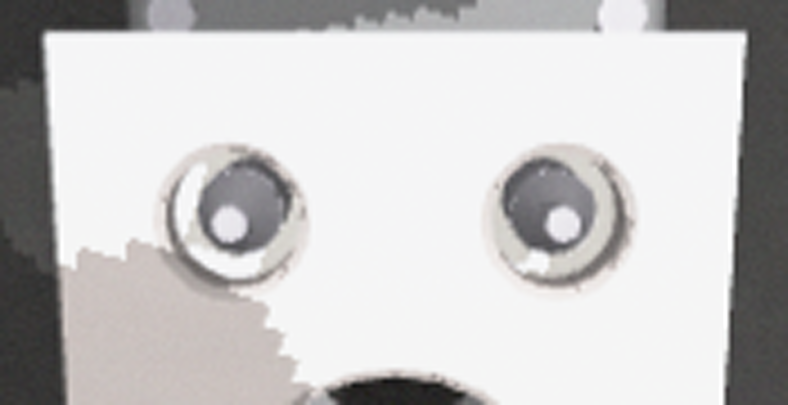

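Request:
jog_arm(deltas=[3,0,0,0,0,0,0.4,3,0,0,0,0,0,0.4,2,0,0,0,0,0,0.4,1,0,0,0,0,0,0.4,0,0,0,0,0,0,0.4])

```text
t: 25.8
eef_pos: [444.6, 294.1, 272.5]
tcp_rot: [-0.583, 1.57, -0.252]
ft_force: [-1.0, 0.3, -0.9]
opening: 0.633
```

Request:
jog_arm(deltas=[0.7,0,0,0,0,0,0.4,0.5,0,0,0,0,0,0.4,0,0,0,0,0,0,0.4])

```text
t: 26.18
eef_pos: [444.6, 294.2, 271.4]
tcp_rot: [-0.462, 1.569, -0.132]
ft_force: [0.0, 0.3, -1.2]
opening: 0.622
```

Request:
jog_arm(deltas=[0.7,0,0,0,0,0,0.4,0.5,0,0,0,0,0,0.4,0,0,0,0,0,0,0.4])

```text
t: 26.55
eef_pos: [444.6, 294.2, 270.1]
tcp_rot: [-0.439, 1.569, -0.108]
ft_force: [-0.3, 1.2, -0.9]
opening: 0.626
```

Request:
jog_arm(deltas=[0.6,0,0,0,0,0,0.4,0,0,0,0,0,0,0.4])

```text
t: 26.8
eef_pos: [444.6, 294.1, 269.8]
tcp_rot: [-0.352, 1.569, -0.021]
ft_force: [-0.0, 0.5, -0.8]
opening: 0.628
```

Request:
jog_arm(deltas=[0.8,0,0,0,0,0,0.4,0,0,0,0,0,0,0.4])

```text
t: 27.05
eef_pos: [444.6, 294.1, 269.8]
tcp_rot: [-0.203, 1.568, 0.127]
ft_force: [-0.2, 0.4, -0.9]
opening: 0.627
```

Request:
jog_arm(deltas=[0.8,0,0,0,0,0,0.4,0,0,0,0,0,0,0.4])

```text
t: 27.3
eef_pos: [444.5, 294.1, 269.8]
tcp_rot: [-0.144, 1.568, 0.186]
ft_force: [0.1, -0.2, -1.0]
opening: 0.629
```

Request:
jog_arm(deltas=[0.8,0,0,0,0,0,0.4,0.8,0,0,0,0,0,0.4])

```text
t: 27.55
eef_pos: [444.4, 294.1, 269.7]
tcp_rot: [-0.093, 1.567, 0.238]
ft_force: [-4.8, -3.6, 15.9]
opening: 0.627
```

```bash
python3 chk.py w22; python3 - <<'E'
from pl import *
S=snap("side","s22")
cv2.imwrite("pics/s22c.png",cv2.resize(S["image"][240:350,320:450],None,fx=4,fy=4,interpolation=cv2.INTER_CUBIC)[:,:,::-1])
E
```

```text
27.55 0.6267866226268711 [-4.78022254 -3.57951699 15.87219917] [444.42564183 294.0953428  269.68475249]
[[0.0037, -0.3244, 0.9459], [0.0009, 0.9459, 0.3244], [-1.0, -0.0003, 0.0038]]
dist 0.2 turn 0.004
[[0.0, -0.1, 0.1, 0.0, 0.004, 0.0, 0.4]]
```

View pics/s22c.png

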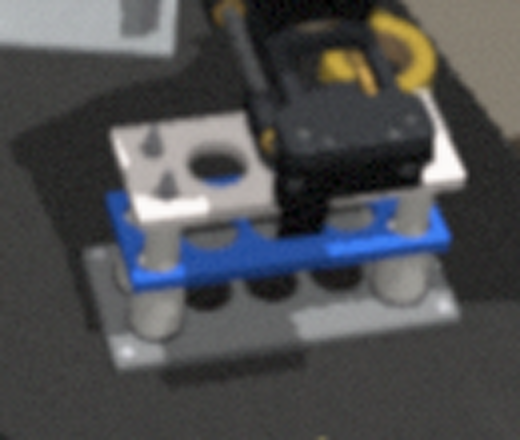

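View pics/w22c.png

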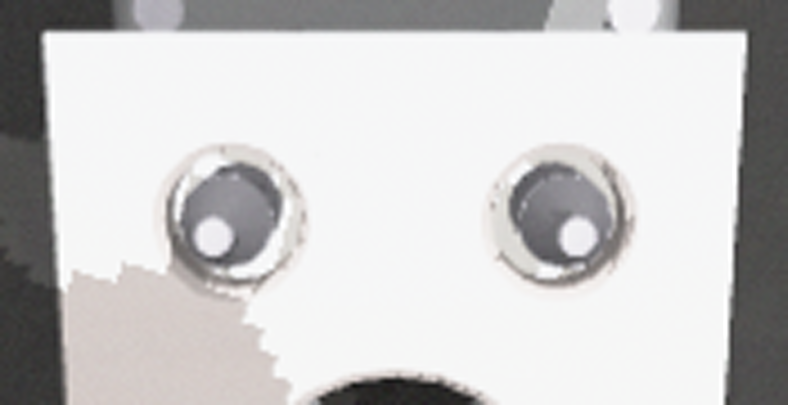

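Seated at TCP z 269.7 with contact force. Release and retreat.

Request:
jog_arm(deltas=[-0.3,0,0,0,0,0,0.5,0,0,0,0,0,0,0.6,0,0,0,0,0,0,0.7,0,0,0,0,0,0,0.85,0,0,0,0,0,0,0.95,0,0,0,0,0,0,1,0,0,0,0,0,0,1])

```text
t: 28.52
eef_pos: [444.6, 294.2, 269.4]
tcp_rot: [-0.088, 1.567, 0.243]
ft_force: [0.1, -0.9, 0.4]
opening: 0.991
```

Request:
jog_arm(deltas=[-8,0,0,0,0,0,1,-20,0,0,0,0,0,1,-30,0,0,0,0,0,1,-30,0,0,0,0,0,1,-30,0,0,0,0,0,1,0,0,0,0,0,0,1,0,0,0,0,0,0,1])

```text
t: 29.4
eef_pos: [443.6, 293.8, 393.2]
tcp_rot: [-0.061, 1.567, 0.269]
ft_force: [0.1, -0.1, 0.6]
opening: 1.003
```

```bash
python3 - <<'E'
from pl import *
s=env.state(); print(s["t"],s["opening"],s["ft_force"],s["eef_pos"])
c=snap("wrist","w23");S=snap("side","s23");snap("top","t23")
cv2.imwrite("pics/s23c.png",cv2.resize(S["image"][230:350,310:460],None,fx=4,fy=4,interpolation=cv2.INTER_CUBIC)[:,:,::-1])
E
```

```text
29.4 1.0028843764652982 [ 0.08378519 -0.10000017  0.64365092] [443.64424467 293.81653609 393.23778952]
```

View pics/s23c.png

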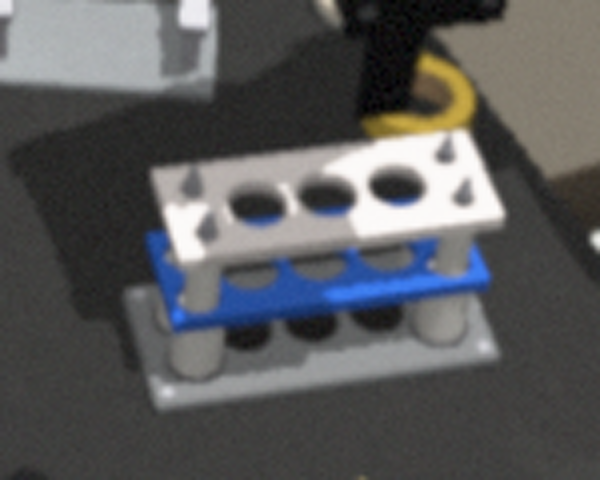

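View pics/w23.png

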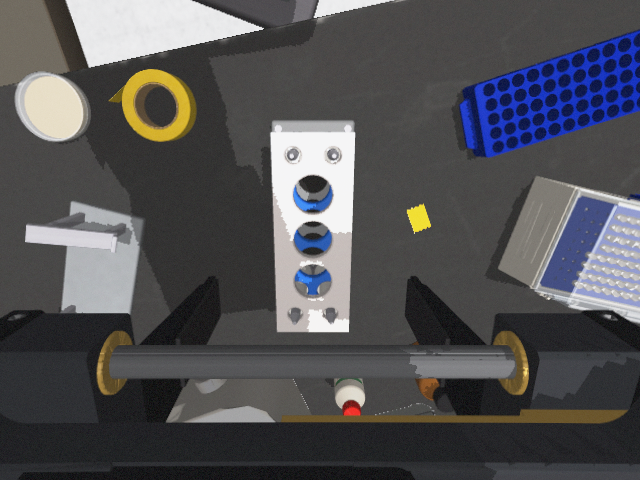

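View pics/t23.png

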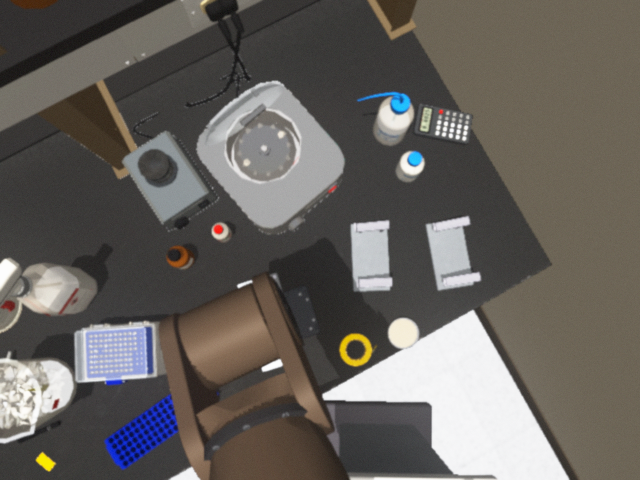

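```bash
python3 - <<'E'
from pl import *; from det import quad
C=pickle.load(open("w23.pkl","rb"));S=pickle.load(open("s23.pkl","rb"))
im=C["image"].astype(int);r,b=im[...,0],im[...,2]
m=(r>170)&(abs(r-b)<45);m[:133]=0;m[340:]=0;m[:,:262]=0;m[:,362:]=0
q=quad(cv2.morphologyEx(m.astype(np.uint8),cv2.MORPH_OPEN,np.ones((3,3))));print(q.round(1).tolist())
X=onz(C,q,103);print(X.round(1).tolist(),X.mean(0).round(1),[np.linalg.norm(X[i]-X[i-1]).round(1) for i in range(4)])
# side corners from crop (x4, offset 310,230)
sp=np.array([(152,170),(468,130),(504,218),(180,258)])/4+[310,230]
sx=onz(S,sp,103)
for w,p in zip(X,q):
    j=np.argmin(np.linalg.norm(sx-w,axis=1));x,e=tri([(C,p),(S,sp[j])]);print(x.round(1),np.round(e,1))
for k in ("s14","s23"): pass
env.job_done(); print(env.state()["t"])
E
```

```text
[[355.1, 132.5], [347.8, 331.5], [277.4, 331.5], [270.2, 132.5]]
[[360.0, 295.9, 103.0], [510.6, 346.8, 103.0], [529.7, 291.4, 103.0], [379.5, 239.2, 103.0]] [445.  293.3 103. ] [np.float64(60.0), np.float64(159.0), np.float64(58.6), np.float64(159.0)]
[359.  296.4  99.7] [1. 1.]
[510.5 347.4 101.8] [0.7 0.7]
[529.6 291.8 101.8] [0.8 0.8]
[378.  239.3 101.1] [1.6 1.6]
the job is handed in; nothing more can be done
the job is handed in; nothing more can be done
```

Both plates are back on the rack. The blue lower tier went over all four posts onto the lower shoulders, then the white upper tier over the pins onto the upper shoulders. Each was set down under light contact (about 15 N), then released, and the arm withdrew upwards. I handed the job in at about 29.6 s of the 72 s allowed.

**Final checks:**
- **Blue tier:** before the white tier went on, the wrist view put its centre at (445.3, 293.2), against the rack's (444.3, 293.0). Its edges measured 60 × 159–161 mm on the 58 mm plane, so it lies flat.
- **White tier:** its centre is at (445.0, 293.3), with edges of 59–60 × 159 mm on the 103 mm plane. All four pins show through its holes.
- **Other objects:** the petri dish, label tape and bottles look unmoved in the last overhead picture, judged by eye.

**Disagreements:**
- **White tier corner heights:** triangulating them from the wrist and side views gave 100–102 mm instead of 103 mm, with 1–2 mm ray misfit. That is within the camera calibration and my hand-picked side corners.
- **Blue tier contact height:** it touched down about 3 mm lower than the nominal grasp height (wrist 222 mm up instead of 225). That means it sat about 3 mm higher in the fingers than assumed, not that it was badly seated.

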